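Ready the lamp bracket over the test stand

TASK

Gently swing the test stand's dust cover up and all the way back onto its stop, then pick up the cast lamp bracket by its balance point on the arm and finish while holding it: still and level, its hub ring centred over the stand's spigot and about 5 cm clear above it, ready to be lowered, touching nothing but the gripper. Do not lower it or let it go, and leave the other things on the table where they are.

Things in the scene. Friction and masses are not known exactly. Their poses are not given: they have to be found in the camera images.
- spigot_top (a point): Centre of the top of the upright steel spigot (26 mm diameter) in the middle of the test stand, a fixed grey open-topped housing 120 x 120 mm, 80 mm high, on a 150 x 150 mm foot plate. The top is 70 mm above the table, 10 mm below the rim, hidden by the cover at the start. x: towards the hinge side (roughly away from the robot); z up.
- cover (a joint): Angle of the stand's flat aluminium dust cover (120 x 112 x 6 mm), rad: 0 lying shut on the housing, growing as its knob edge swings up; 1.57 upright, 1.75 fully open on its stop, leaning a little back beyond the hinge. The hinge is stiff: the cover stays where it is left; about 2 N at the knob moves it. It may start a little ajar.
- cover_knob (a point): Centre of the black ball knob (24 mm diameter) on an 8 mm stem that sticks straight out of the cover's free edge, in the cover's plane: 35 mm from that edge, 160 mm from the hinge line; with the cover shut 85 mm above the table and 95 mm before the spigot's axis, towards the robot. Turns with the cover. The ball can pivot between finger pads.
- cover_hinge (a point): Middle of the cover's hinge line, fixed on the stand, 85 mm above the table and 65 mm beyond the spigot's axis along the stand's x. The hinge line runs along this frame's y; the x axis points away from the spigot.
- bracket_balance (a point): Balance point of the loose cast lamp bracket (298 mm long, 0.45-0.75 kg): at one end a heavy steel hub ring (68 mm outside, 36 mm bore, 50 mm high), then a straight arm (20 mm wide, 10 to 38 mm above the underside), at the other end a small eye (30 mm across). On the arm's centre line, 24 mm above the underside, 74 mm from the hub's centre, 176 mm from the eye's. x: along the arm to the hub; z up.
- bracket_hub (a point): Centre of the bracket's hub ring, on the bore's axis, 25 mm above its underside. Same axes as bracket_balance. The bracket starts lying flat on the table, on hub and eye.
- radio: Bystander: black handset lying flat, 115 x 56 x 34 mm with a 70 mm stub aerial along +x; origin under the case's centre.
- tape: Bystander: grey ring of tape lying flat, 60 mm across, 25 mm high; origin under its centre.
- battery: Bystander: black battery pack, 75 x 110 x 62 mm; origin under its centre.
- wrench: Bystander: steel spanner lying flat; origin under its middle.
- torch: Bystander: black torch standing on its end, 38 mm across, 150 mm high; origin under its centre.
- mug: Bystander: white mug, 80 mm across, 90 mm high, handle on its +y side; origin under its centre.

How it is judged (in metres and radians):
On the way, in this order (a step that is already met when the one before it is completed fails the run):
1. the cover is fully open on its stop, at rest, the bracket still lying on the table (value of joint cover above 1.65 rad and velocity of joint cover below 0.3 rad/s and height (world z) of bracket_balance below 0.035 m), for 0.2 s.
2. the bracket is lifted clear of the table in the gripper, taken at its balance point (contact force between the fingers and bracket above 2 N and x of the grasp point in the frame of bracket_balance between -0.02 and 0.02 m and height (world z) of bracket_balance above 0.06 m), for 0.2 s.
At the end, for the whole second after the job is handed in: Cover above 1.65 of 1.75 rad. Gripper holds the bracket within 20 mm of its balance point along the arm; bracket level within 0.10 rad and still, hub centre within 15 mm of the spigot's axis, hub underside 20 to 90 mm above the spigot top, not touching stand or cover (value of joint cover above 1.65 rad and contact force between the fingers and bracket above 2 N and x of the grasp point in the frame of bracket_balance between -0.02 and 0.02 m and horizontal distance between bracket_hub and spigot_top below 0.015 m and z of bracket_hub in the frame of spigot_top between 0.045 and 0.115 m and angle between bracket_balance's own z axis and vertical below 0.1 rad and contact force between bracket and stand below 0.1 N and linear speed of bracket below 0.03 m/s); the arm keeps its last pose, push and grip.
It fails at once if the cover is flung (faster than 3 rad/s) (velocity of joint cover above 3 rad/s or velocity of joint cover below -3 rad/s).
It fails at once if another thing on the table is moved by more than 40 mm (distance of any of radio, tape, battery, wrench, torch, mug from where it was at the start of the episode above 0.04 m).
It also fails if it takes over 69 s, if anything falls off the work surface, if the arm or the gripper's body presses on something with over 40 N, if the wrist force passes 120 N, or if a joint passes its speed limit or range.

ROBOT

A 6-joint arm with a two-finger parallel gripper is mounted at the origin on the work surface. World frame = base frame: x ahead of the robot, y to its left, z up, the work surface at z = 0. Lengths are in m, angles in degrees, forces in N, time in s.
With the tool pointing down it reaches from about 0.375 to 0.9 m from the base axis. Payload 3.1 kg.
Tool frame: the origin (TCP) lies on the centre line of the jaws, within the pads' length; the fingertips stand 8 mm ahead of it and the grasp point (between the pads) lies 11 mm behind it; y points along the fingers, x is the direction in which the jaws open and shut, and the axes are right-handed (so a half turn about y gives the same grasp; the last joint's range is limited). The gripper opens to 87 mm and grips with 3 to 60 N. Pads are 19 mm wide; open, the fingers measure 117 mm over their backs; the gripper's body (75 mm by 190 mm) begins 51 mm behind the grasp point.
Start: joints at [63.913, 30.224, 82.088, -0, 67.689, -10.227], TCP at [0.171, 0.601, 0.231] pointing down, gripper open.
Joint ranges: [-176.69, 176.69], [-43.24, 126.21], [12.49, 139.97], [-82, 262], [0, 151.66], [-163.58, 163.58]. Speed limits (degrees/s): [159.86, 159.86, 180, 180, 180, 180].

INTERFACE

Orientations are given as a 3x3 rotation matrix whose columns are the frame's x, y, z axes.
In Python, from rig import read_state, imaging, job, spotter gives the robot as it stands.
- The arm moves only by the tool apply_moves, never from a script. Its argument "steps" is a list of rows, each an object of numbers: "x", "y", "z": the shift along the world's x, y, z in mm; "spin": the turn about the world's z in rad. In form: [{"x": .., "y": .., "z": .., "spin": ..}, ...]. A call has 1 to 12 rows; each row shifts and turns the pose as measured when the row begins; what a row does not reach is not made up. A row lasts 1/10 s, in which the tool goes at most 50 mm and 8.59 degrees, less where a joint would pass 70% of its speed; a pose out of reach is approached as far as the arm can. A call is refused whole if a number of a shift passes 50 or a number of a turn 0.15, either way. A call with a gripper value outside its range is refused whole. "grip" is the finger opening in mm, from 0 to 87, set as the call begins (left out, the last holds). The fingers move at their own pace and stop on an object; the grip force is fixed at half the most. Time passes only in rows, so rows that do not move let the fingers close. It gives the time, the measured TCP pose, the force and the opening at its end, in the units of the state.
- read_state(): the state, without advancing time (a new reading comes with each control period).
- imaging.capture(name): name is "scene" or "top" or "wrist"; returns the picture (384x512x3 uint8, red, green, blue); there is no depth.
- imaging.camera_params(name): a dict with "fov_y" (degrees; the focal length in pixels is half the picture's height over the tangent of half this angle, whatever the lens; pixels are square), "cx", "cy" (the principal point, pixels), "R" (3x3) and "t" (3): a world point X has camera coordinates R X + t. Camera axes: x right, y down, z forward; pixel columns grow to the right and rows downward; lengths in m; the calibration is good to about 2 mm. A picture is of the moment at which its call begins: read the wrist's pose just before it. camera_params takes no time and is no camera call; for the wrist camera it gives the pose at the moment of the call.
- job.hand_in(): hands the job in, once; it reports no verdict.
Trained networks look in the newest picture that a camera, given by its name, has taken for a name from the list of things; names that differ only in an ending like _2 or _b are one class to them, and where a whole thing is asked for, a point or a joint stands for the part that bears it (a point fixed in the world has none). Each returns a list of dicts, best first, with "score" (0 to 1); they miss things now and then, are a little off and sometimes report something else, mostly with a low value. They report only what shows in the picture. A call takes as long as a camera call.
- spotter.cut_out(name, camera): "mask" (384x512 bool, what is visible of it) and "rect" ([left, top, width, height] in pixels, round what is visible of it).
The state is a dict: "time_s": time; "joint_positions": joint angles; "qvel": joint speeds; "tau": joint torques, N m; "position": TCP position; "tcp_rot": TCP orientation; "force": force on the tool from outside, world axes, zero at the start; "moment": the same for the moment, N m; "opening": opening from 0.0 (shut) to 1.0 (fully open).
Only numpy, scipy, OpenCV 4.12 (cv2) and the standard library are available. Lean on these libraries where they do the work, as an engineer would, in place of code of your own. Each camera call takes 0.05 s, during which the arm holds its last target.

## Working session

There is one attempt and no reset: what is moved stays moved. The work goes in short steps, Python scripts to look and compute and a tool call to move; the robot and the scene stay as the last step left them, time stands still between calls to the robot, and variables do not carry over. Pictures are saved under pics/ and viewed, and the job is handed in when it is done.

Besides the shell and the picture viewer there is one more tool, called as name([rows], argument=value, ...), one row to a line, values as JSON. apply_moves: Moves the arm, as the interface text tells. Its arguments: {"type":"object","properties":{"steps":{"type":"array"},"grip":{"type":"number"}},"required":["steps"]}

```bash
mkdir -p pics; ls; python3 - <<'E'
from rig import read_state, imaging, job, spotter
import cv2,numpy as np
s=read_state(); print(s['time_s'],s['position'],s['tcp_rot'],s['opening'],s['force'])
for n in ['scene','top','wrist']:
    im=imaging.capture(n); cv2.imwrite(f'pics/a_{n}.png',cv2.cvtColor(im,cv2.COLOR_RGB2BGR))
    p=imaging.camera_params(n); print(n,p)
E
```

```text
pics
0.0 [0.17044078 0.60056713 0.22957918] [[ 2.73253507e-01 -9.31467900e-04 -9.61941606e-01]
 [ 9.61939738e-01 -1.93121714e-03  2.73254847e-01]
 [-2.11224624e-03 -9.99997701e-01  3.68304131e-04]] 1.0008966118436853 [-0.00396346  0.28100305 -0.84632187]
scene {'fov_y': 48.73730178900167, 'cx': 262.6642179581657, 'cy': 191.49795134422283, 'R': array([[-0.53286744,  0.84611466, -0.01192787],
       [ 0.71785068,  0.4445359 , -0.53579682],
       [-0.44804318, -0.29407111, -0.84426269]]), 't': array([ 0.30019405, -0.34888962,  1.76752861])}
top {'fov_y': 56.999014250734064, 'cx': 254.03808049162873, 'cy': 192.81110259101408, 'R': array([[-0.01719927, -0.99973095, -0.01556345],
       [-0.99708244,  0.01830733, -0.07410435],
       [ 0.07436934,  0.0142435 , -0.99712904]]), 't': array([0.01016846, 0.54926301, 1.36503324])}
wrist {'fov_y': 71.38781476048915, 'cx': 253.58688309913913, 'cy': 192.15199831173004, 'R': array([[ 0.27184674,  0.9623372 , -0.00254155],
       [ 0.93003175, -0.26204048,  0.25763487],
       [ 0.24726563, -0.07240092, -0.966239  ]]), 't': array([-0.62303421, -0.03293898,  0.39051352])}
```

View pics/a_scene.png

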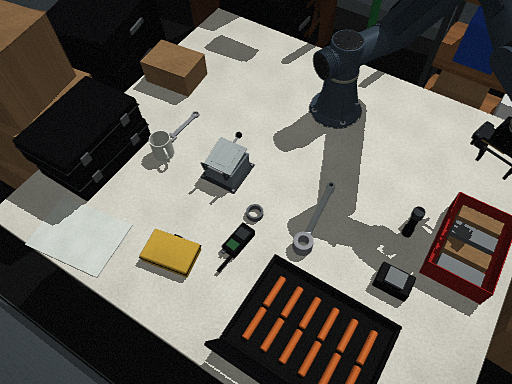

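View pics/a_top.png

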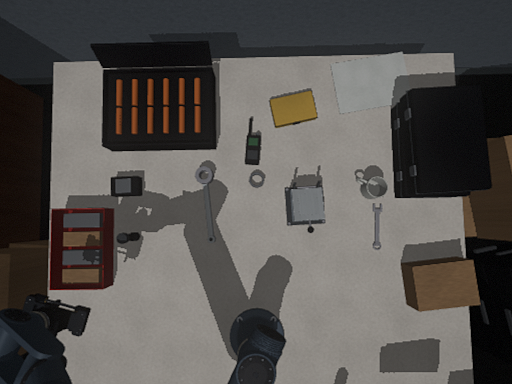

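View pics/a_wrist.png

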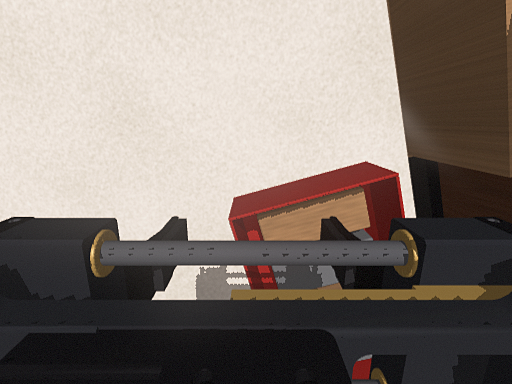

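The scene picture shows the stand at (227,162) with its knob at (238,135), and the bracket from its hub at (303,242) to its eye at (331,185). In the top picture the stand is at (305,205), the knob at (311,229), the hub at (204,174) and the eye at (212,239).

```bash
cat > h.py <<'E'
from rig import read_state, imaging, job, spotter
import cv2,numpy as np
from scipy.optimize import least_squares
def K(p):
    f=192/np.tan(np.radians(p['fov_y'])/2); return f
def proj(p,X):
    X=np.atleast_2d(X); c=X@np.array(p['R']).T+p['t']; f=K(p)
    return np.c_[p['cx']+f*c[:,0]/c[:,2],p['cy']+f*c[:,1]/c[:,2]]
def ray(p,uv):
    R=np.array(p['R']);f=K(p); d=R.T@np.array([(uv[0]-p['cx'])/f,(uv[1]-p['cy'])/f,1]); c=-R.T@p['t']; return c,d/np.linalg.norm(d)
def atz(p,uv,z):
    c,d=ray(p,uv); return c+d*(z-c[2])/d[2]
def tri(obs):
    A=np.zeros((3,3));b=np.zeros(3)
    for p,uv in obs:
        c,d=ray(p,uv);M=np.eye(3)-np.outer(d,d);A+=M;b+=M@c
    X=np.linalg.solve(A,b); return X,[proj(p,X)[0]-uv for p,uv in obs]
def cen(m):
    v,u=np.nonzero(m); return np.array([u.mean(),v.mean()])
def save(n,im): cv2.imwrite(f'pics/{n}.png',cv2.cvtColor(im,cv2.COLOR_RGB2BGR))
E
python3 - <<'E'
from h import *
ims={n:imaging.capture(n) for n in ['scene','top']}
out={}
for n in ims:
    for o in ['cover','cover_knob','bracket_hub','spigot_top','radio','tape','battery','wrench','torch','mug']:
        try: r=spotter.cut_out(o,n)
        except Exception as e: print(n,o,e); continue
        for k in r[:2]: print(n,o,round(k['score'],2),k['rect'],cen(k['mask']).round(1),k['mask'].sum())
        if r: out[n+'_'+o]=r[0]['mask']
    v=ims[n].copy()
    for o in ['cover','cover_knob','bracket_hub']:
        if n+'_'+o in out:
            c,_=cv2.findContours(out[n+'_'+o].astype(np.uint8),0,1); cv2.drawContours(v,c,-1,(255,0,0),1)
    a=(slice(100,300),slice(130,380))
    save('m_'+n,cv2.resize(v[a],None,fx=3,fy=3,interpolation=0))
np.savez('masks.npz',**out)
print(read_state()['time_s'])
E
```

```text
scene cover 0.96 [206.2, 131.8, 40.3, 44.2] [224.8 155.3] 1077
scene cover_knob 0.69 [204.4, 133.4, 42.6, 39.7] [224.9 155.8] 1037
scene bracket_hub 0.83 [292.7, 178.9, 40.3, 76.0] [310.7 226.2] 723
scene spigot_top 0.61 [202.3, 131.4, 52.9, 63.5] [226.7 164.2] 1905
scene radio 0.74 [218.0, 224.4, 38.6, 46.8] [235.9 242.7] 692
scene battery 0.91 [371.8, 260.9, 45.6, 39.5] [393.7 281.2] 998
scene wrench 0.53 [169.5, 110.3, 26.4, 31.1] [183.1 125.5] 141
scene torch 0.75 [397.5, 209.2, 27.1, 27.9] [412.7 220.9] 306
scene mug 0.96 [153.1, 129.3, 19.5, 30.8] [160.9 145.1] 565
top cover 0.59 [291.2, 183.5, 30.8, 48.1] [308.4 203.4] 1000
top cover_knob 0.67 [296.9, 189.4, 25.9, 43.9] [308.8 203. ] 983
top bracket_hub 0.67 [196.1, 166.7, 18.7, 74.5] [206.9 198.7] 587
top spigot_top 0.85 [285.2, 181.5, 41.9, 52.3] [304.9 204.9] 1496
top radio 0.82 [244.1, 116.5, 16.2, 48.7] [252.6 147. ] 472
top battery 0.61 [111.9, 174.0, 31.1, 22.9] [126.3 185.9] 635
top battery 0.41 [281.6, 179.4, 46.2, 56.4] [305.2 205.1] 1530
top torch 0.78 [119.6, 233.0, 21.5, 11.4] [128.3 236.8] 202
top mug 0.97 [356.0, 176.7, 34.1, 22.6] [373.3 186.5] 547
1.25
```

View pics/m_scene.png

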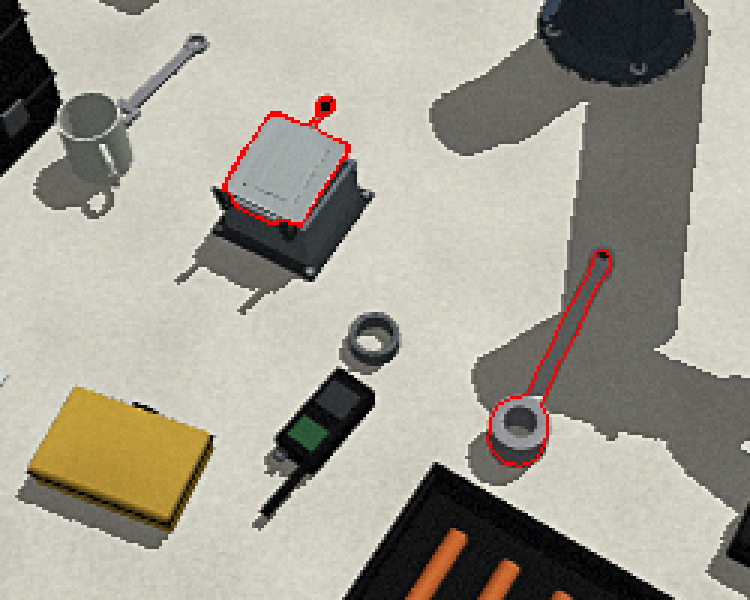

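View pics/m_top.png

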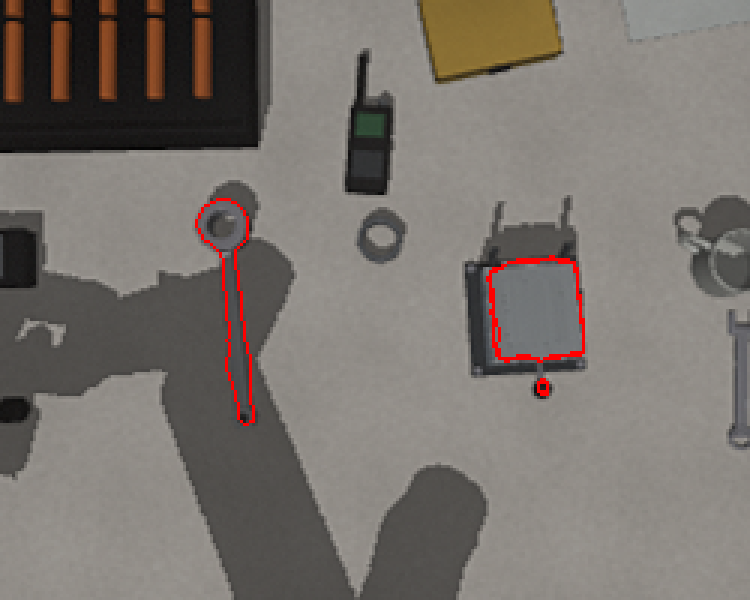

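```bash
cat > fit.py <<'E'
from h import *
ps=imaging.camera_params('scene');pt=imaging.camera_params('top')
c3=lambda u,v: np.array([130+u/3-1/3,100+v/3-1/3])
ks,kt=c3(325,106),c3(542,388)
X,e=tri([(ps,ks),(pt,kt)]); print('knob',X.round(4),e)
cs=[c3(*a) for a in [(272,113),(350,148),(303,225),(225,190)]] # nearL? order below
ct=[c3(*a) for a in [(578,353),(496,360),(489,261),(576,258)]]
for a,b in zip(cs,ct):
    X,e=tri([(ps,a),(pt,b)]); print('corner',X.round(4),np.round(e,1))
def model(q):
    x,y,w,th=q; c,s=np.cos(w),np.sin(w)
    def W(px,py,pz):
        return np.array([x+c*px-s*py,y+s*px+c*py,pz])
    def cov(r,yy,h): # r from hinge toward free edge
        return W(65-r*np.cos(th)+ -h*-np.sin(th)*1, yy, .0) if 0 else W((.065-r*np.cos(th)+h*np.sin(th)),yy,.085+r*np.sin(th)+h*np.cos(th))
    return W,cov
def res(q):
    W,cov=model(q)
    # scene (272,113): near edge right (y-) ; (350,148): near edge y+ ; (303,225): far y+ ; (225,190) far y-
    P=[cov(.125,-.06,.003),cov(.125,.06,.003),cov(.013,.06,.003),cov(.013,-.06,.003)]
    r=[]
    for a,b,p in zip(cs,ct,P):
        r+=list(proj(ps,p)[0]-a)+list(proj(pt,p)[0]-b)
    k=cov(.16,0,0)
    r+=list(2*(proj(ps,k)[0]-ks))+list(2*(proj(pt,k)[0]-kt))
    return np.array(r)
b=least_squares(res,[.55,-.2,0,.05],loss='soft_l1'); print(b.x,res(b.x).round(1))
W,cov=model(b.x); print('spigot',W(0,0,.07),'knob',cov(.16,0,0),'hinge',W(.065,0,.085),'angle',b.x[3])
# bracket
m=np.load('masks.npz')
def cyl(c,r,z0,z1,n=32):
    a=np.linspace(0,2*np.pi,n); return np.vstack([np.c_[c[0]+r*np.cos(a),c[1]+r*np.sin(a),0*a+z] for z in(z0,z1)])
def sil(p,q):
    x,y,w=q; d=np.array([np.cos(w),np.sin(w)]); n=np.array([-d[1],d[0]]); h=np.array([x,y]); S=8
    im=np.zeros((384*2,512*2),np.uint8)
    e=h-.25*d
    box=np.array([[*(h-d*t+n*s),z] for t in(.03,.24) for s in(-.01,.01) for z in(.01,.038)])
    for P in [cyl(h,.034,0,.05),cyl(e,.015,0,.038),box]:
        uv=proj(p,P); hull=cv2.convexHull(((uv+.5)*2*16).astype(np.int32).reshape(-1,1,2))
        cv2.fillPoly(im,[hull],255,shift=4)
    return cv2.resize(im,(512,384),interpolation=cv2.INTER_AREA)/255.
from scipy.optimize import minimize
ms,mt=[cv2.GaussianBlur(m[k].astype(float),(0,0),1) for k in('scene_bracket_hub','top_bracket_hub')]
def cost(q): return sum(((cv2.GaussianBlur(sil(p,q),(0,0),1)-mm)**2).sum() for p,mm in((ps,ms),(pt,mt)))
h0=atz(pt,c3(223,225),.05);e0=atz(pt,c3(246,416),.03); print(h0,e0,np.linalg.norm(h0-e0))
q0=np.array([h0[0],h0[1],np.arctan2(*(h0-e0)[[1,0]])])
s=np.vstack([q0,q0+[.01,0,0],q0+[0,.01,0],q0+[0,0,.08]])
o=minimize(cost,q0,method='Nelder-Mead',options=dict(initial_simplex=s)); q=o.x
print('hub',q0,'->',q,cost(q0),o.fun); d=np.array([np.cos(q[2]),np.sin(q[2])]); print('balance',q[:2]-.074*d,'yaw',np.degrees(q[2]))
for n,p,mm in(('scene',ps,m['scene_bracket_hub']),('top',pt,m['top_bracket_hub'])):
    im=imaging.capture(n)
    uvs=[proj(p,cov(*a))[0] for a in [(.125,-.06,.003),(.125,.06,.003),(.013,.06,.003),(.013,-.06,.003)]]
    k=6; u0,v0,=((190,90) if n=='scene' else (185,140)) 
    big=cv2.resize(im[v0:v0+100*2-60,u0:u0+133],None,fx=k,fy=k,interpolation=0)[:600*2]
    cv2.polylines(big,[((np.array(uvs)-[u0,v0]+.5)*k).astype(np.int32).reshape(-1,1,2)],True,(255,0,0),1)
    foot=[proj(p,W(a,bb,.0))[0] for a,bb in((.075,.075),(.075,-.075),(-.075,-.075),(-.075,.075))]
    cv2.polylines(big,[((np.array(foot)-[u0,v0]+.5)*k).astype(np.int32).reshape(-1,1,2)],True,(0,255,0),1)
    kk=(proj(p,cov(.16,0,0))[0]-[u0,v0]+.5)*k; cv2.circle(big,tuple(int(t) for t in kk),4,(255,255,0),1)
    sl=(sil(p,q)>.5).astype(np.uint8); c,_=cv2.findContours(cv2.resize(sl[v0:v0+140,u0:u0+133],None,fx=k,fy=k,interpolation=0),0,2); cv2.drawContours(big,c,-1,(255,0,255),1)
    save('f_'+n,cv2.resize(big,None,fx=.7,fy=.7,interpolation=cv2.INTER_AREA))
E
python3 fit.py
```

```text
knob [ 0.4075 -0.2028  0.1121] [array([0.0841392 , 0.00659695]), array([ 0.07271364, -0.04458973])]
corner [ 0.45   -0.2491  0.1128] [[ 0.7  0.1]
 [ 0.6 -0.4]]
corner [ 0.4411 -0.1472  0.1034] [[-0.5 -0. ]
 [-0.4  0.3]]
corner [ 0.5609 -0.1389  0.0955] [[-1.7 -0.2]
 [-1.4  0.8]]
corner [ 0.5639 -0.2485  0.0891] [[-1.3 -0.2]
 [-1.1  0.7]]
[ 0.50285741 -0.19699596  0.05094098  0.17873324] [-1.4 -0.9  3.4  0.   0.9 -0.1 -2.2 -0.1  0.9 -0.4 -2.7  3.3 -1.7 -2.1
  0.6  2.  -0.3  0.9 -0.4 -1.7]
spigot [ 0.50285741 -0.19699596  0.07      ] knob [ 0.41052619 -0.20170348  0.1134453 ] hinge [ 0.56777309 -0.19368623  0.085     ] angle 0.17873323811526645
[0.62087057 0.1917803  0.05      ] [0.37542131 0.16689288 0.03      ] 0.24751711645706295
hub [0.62087057 0.1917803  0.10105004] -> [0.62353942 0.19343668 0.09875214] 127.90847036895099 90.85263807282288
balance [0.54989995 0.18614089] yaw 5.6580807832843485
```

View pics/f_scene.png

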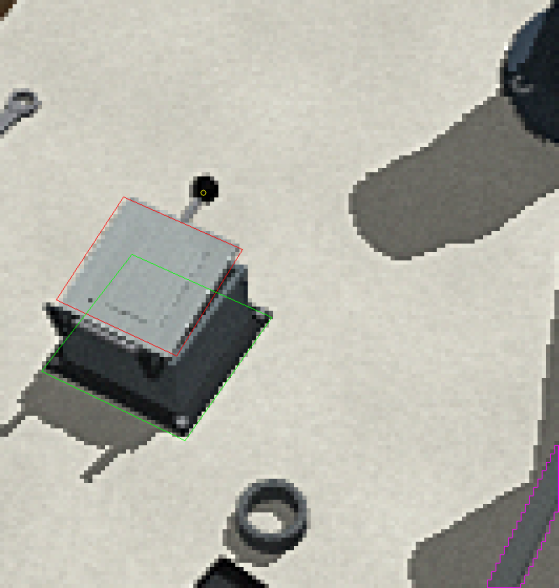

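View pics/f_top.png

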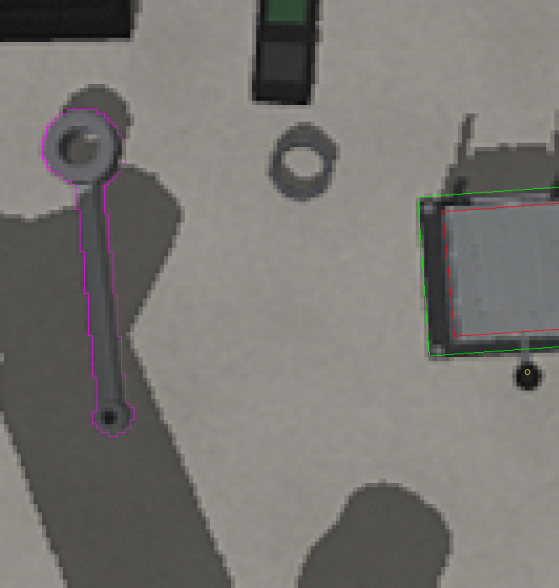

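Both cameras agree: the cover is ajar by about 0.17 rad and the knob is at about (0.409, -0.2025, 0.1125). The spigot is at (0.503, -0.197) and the stand's yaw is about 3°. The bracket's hub is at (0.6235, 0.193) with its balance point at (0.550, 0.186) and a yaw of 5.7°. I'll move around the base at height.

apply_moves([
  {"x": 23,"y": -33,"z": 2,"spin": 0.03},
  {"x": 23,"y": -33,"z": 2,"spin": 0.03},
  {"x": 23,"y": -33,"z": 2,"spin": 0.03},
  {"x": 23,"y": -33,"z": 2,"spin": 0.03},
  {"x": 23,"y": -33,"z": 2,"spin": 0.03},
  {"x": 23,"y": -33,"z": 0,"spin": 0.03},
  {"x": 23,"y": -33,"z": 0,"spin": 0.03},
  {"x": 23,"y": -33,"z": 0,"spin": 0.03},
  {"x": 23,"y": -33,"z": 0,"spin": 0.03},
  {"x": 23,"y": -33,"z": 0,"spin": 0.03},
  {"x": 23,"y": -33,"z": 0,"spin": 0.02},
  {"x": 23,"y": -33,"z": 0,"spin": 0.02},
], grip=87)

```text
time_s: 2.55
position: [0.4533, 0.1952, 0.2431]
tcp_rot: [[-0.088, 0.006, -0.996], [0.996, 0.008, -0.088], [0.008, -1.0, -0.007]]
force: [0.1, 0.5, -0.1]
opening: 0.996
```

```bash
python3 - <<'E'
from h import *
p=imaging.camera_params('wrist'); im=imaging.capture('wrist'); s=read_state()
print('cam',-np.array(p['R']).T@p['t'],s['position'],'fwd',p['R'][2])
q=[.6235,.1934,.0988]; d=np.array([np.cos(q[2]),np.sin(q[2])])
P=[[*(np.array(q[:2])-t*d),z] for t,z in((0,.05),(.074,.038),(.25,.03))]
print(proj(p,P))
for u in proj(p,P): cv2.circle(im,tuple(int(t) for t in u),3,(255,0,0),-1)
save('w1',im)
E
```

```text
cam [0.38278745 0.18685756 0.39700853] [0.45824232 0.19059822 0.24333726] fwd [ 0.26215118  0.02995245 -0.96456187]
[[241.92609305 286.36660431]
 [241.18586291 237.21401187]
 [238.59397267 111.44590068]]
```

View pics/w1.png

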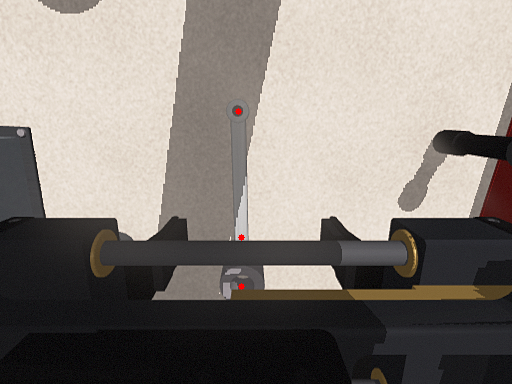

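The wrist picture shows the bracket's eye at (238,111) and its hub at (242,287). The predicted points fall on them, so the bracket estimate holds. Next I'll go above the knob.

apply_moves([
  {"x": -4,"y": -33,"z": 0,"spin": -0.005},
  {"x": -4,"y": -33,"z": 0,"spin": -0.005},
  {"x": -4,"y": -33,"z": 0,"spin": -0.005},
  {"x": -4,"y": -33,"z": 0,"spin": -0.005},
  {"x": -4,"y": -33,"z": 0,"spin": -0.005},
  {"x": -4,"y": -33,"z": 0,"spin": -0.005},
  {"x": -4,"y": -33,"z": 0,"spin": -0.005},
  {"x": -4,"y": -33,"z": 0,"spin": 0},
  {"x": -4,"y": -33,"z": 0,"spin": 0},
  {"x": -4,"y": -33,"z": 0,"spin": 0},
  {"x": -4,"y": -33,"z": 0,"spin": 0},
  {"x": -4,"y": -33,"z": 0,"spin": 0},
])

```text
time_s: 3.8
position: [0.4118, -0.2187, 0.2462]
tcp_rot: [[-0.048, 0.023, -0.999], [0.999, 0.003, -0.048], [0.002, -1.0, -0.023]]
force: [0.5, 0.6, 0.2]
opening: 1.003
```

```bash
python3 - <<'E'
from h import *
s=read_state();p=imaging.camera_params('wrist'); im=imaging.capture('wrist'); r=spotter.cut_out('cover','wrist')
p2=imaging.camera_params('wrist')
s=read_state()
print(s['position'],np.degrees(np.arctan2(s['tcp_rot'][1][0],s['tcp_rot'][0][0])),s['force'])
print(proj(p,[.409,-.2025,.1125]),[(k['score'],k['rect']) for k in r])
for u in proj(p,[.409,-.2025,.1125]): cv2.circle(im,tuple(int(t) for t in u),3,(255,0,0),-1)
save('w2',im)
E
```

```text
[ 0.41274893 -0.22181819  0.24648676] 92.54279599333137 [0.06575233 0.20729853 0.31616563]
[[269.17811327 181.70119091]] [(0.81, [217.0, 172.4, 100.3, 116.8])]
```

View pics/w2.png

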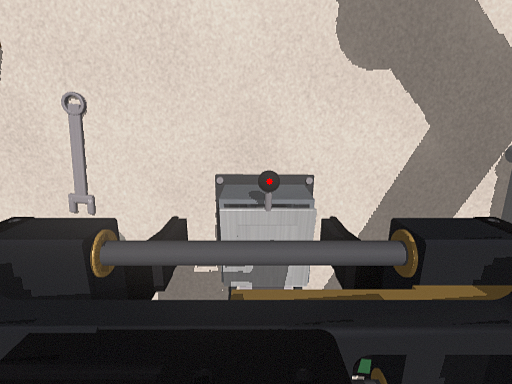

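The knob is at (269,182), within a pixel of its prediction. I'll centre the gripper over it and go down.

apply_moves([
  {"x": -4,"y": 10,"z": 0,"spin": 0},
  {"x": 0,"y": 9,"z": 0,"spin": 0},
  {"x": 0,"y": 0,"z": -24,"spin": 0},
  {"x": 0,"y": 0,"z": -24,"spin": 0},
  {"x": 0,"y": 0,"z": -24,"spin": 0},
  {"x": 0,"y": 0,"z": -24,"spin": 0},
  {"x": 0,"y": 0,"z": -20,"spin": 0},
  {"x": 0,"y": 0,"z": -15,"spin": 0},
  {"x": 0,"y": 0,"z": 0,"spin": 0},
])

```text
time_s: 4.8
position: [0.4075, -0.1851, 0.114]
tcp_rot: [[-0.057, 0.025, -0.998], [0.998, 0.003, -0.057], [0.001, -1.0, -0.025]]
force: [-0.7, 0.2, 0.1]
opening: 1.0
```

```bash
python3 - <<'E'
from h import *
ims=[]
for n in ['wrist','scene','top']:
    p=imaging.camera_params(n); im=imaging.capture(n); u=proj(p,[.409,-.2025,.1125])[0]; print(n,u)
    if n!='wrist':
        im=cv2.resize(im[100:260,180:330] if n=='scene' else im[150:310,230:380],None,fx=2.4,fy=2.4,interpolation=0); 
    ims.append(im)
s=read_state();print(s['position'],s['tcp_rot'])
save('w3',cv2.resize(ims[0],None,fx=1,fy=1)); save('w3b',np.hstack(ims[1:]))
E
```

```text
wrist [227.47740767 236.15238077]
scene [237.91629254 135.23508131]
top [310.33296112 228.55315088]
[ 0.40906169 -0.18715789  0.11592532] [[-5.64414176e-02  2.96237039e-02 -9.97966333e-01]
 [ 9.98402780e-01 -8.29169369e-04 -5.64907146e-02]
 [-2.50094732e-03 -9.99560778e-01 -2.95295888e-02]]
```

View pics/w3.png

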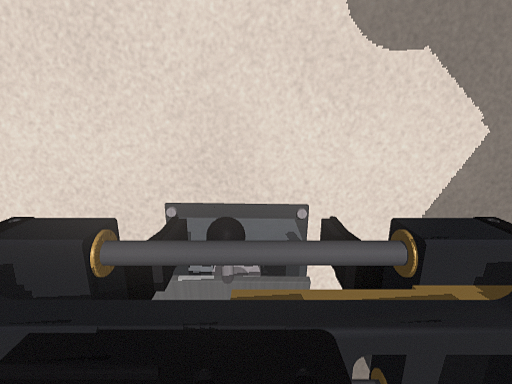

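View pics/w3b.png

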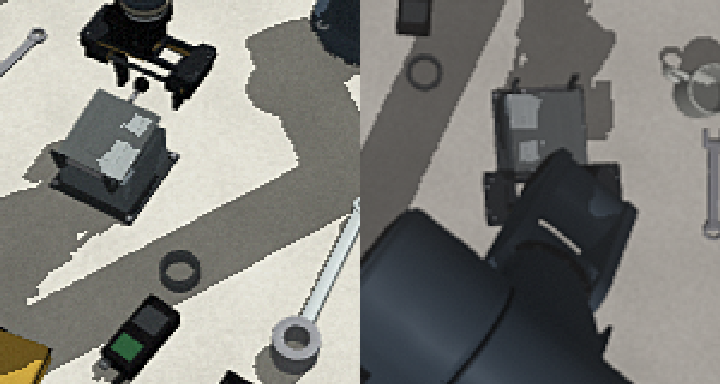

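The knob is at (227,231), left of the jaw centre, which agrees with the measured y error of about 15 mm.

apply_moves([
  {"x": 0,"y": -9,"z": 0,"spin": 0},
  {"x": 0,"y": -6,"z": -6,"spin": 0},
  {"x": 0,"y": 0,"z": -6,"spin": 0},
  {"x": 0,"y": 0,"z": 0,"spin": 0},
])

```text
time_s: 5.35
position: [0.4112, -0.2048, 0.1061]
tcp_rot: [[-0.057, 0.036, -0.998], [0.998, -0.006, -0.057], [-0.008, -0.999, -0.035]]
force: [-0.5, -0.4, 0.8]
opening: 1.002
```

```bash
python3 - <<'E'
from h import *
for i in range(3):
    im=imaging.capture('wrist'); s=read_state();print(s['position'],s['tcp_rot'][:,1]); p=imaging.camera_params('wrist'); print(proj(p,[.409,-.2025,.1125]), -np.array(p['R']).T@p['t'])
save('w4',im)
E
```

```text
[ 0.41135646 -0.20496011  0.10626837] [ 0.03603558 -0.00651668 -0.99932926]
[[259.36224011 237.90778388]] [ 0.33609425 -0.20882305  0.25808757]
[ 0.41130171 -0.20473736  0.10636192] [ 0.03595426 -0.00642775 -0.99933277]
[[259.03554807 237.86663753]] [ 0.33607732 -0.20866044  0.25818266]
[ 0.41130244 -0.2045746   0.10640972] [ 0.03591819 -0.0063203  -0.99933475]
[[258.75173344 237.85409445]] [ 0.33605446 -0.20851824  0.2582485 ]
```

View pics/w4.png

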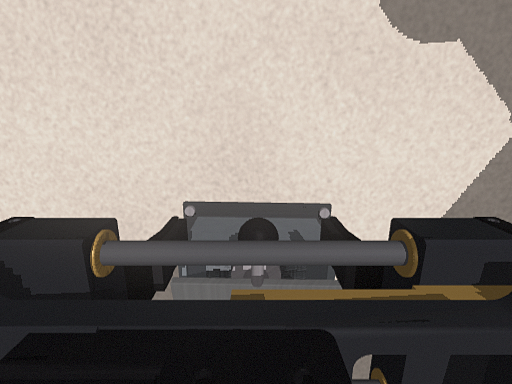

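The knob at (258,232) is now between the pads. I'll go down 4 mm and close.

apply_moves([
  {"x": -1,"y": 1,"z": -4,"spin": 0},
  {"x": 0,"y": 0,"z": 0,"spin": 0},
  {"x": 0,"y": 0,"z": 0,"spin": 0},
])

```text
time_s: 5.8
position: [0.41, -0.2032, 0.1021]
tcp_rot: [[-0.057, 0.036, -0.998], [0.998, -0.006, -0.058], [-0.008, -0.999, -0.035]]
force: [1.0, 0.2, 0.4]
opening: 1.0
```

apply_moves([
  {"x": 0,"y": 0,"z": 0,"spin": 0},
  {"x": 0,"y": 0,"z": 0,"spin": 0},
  {"x": 0,"y": 0,"z": 0,"spin": 0},
  {"x": 0,"y": 0,"z": 0,"spin": 0},
  {"x": 0,"y": 0,"z": 0,"spin": 0},
  {"x": 0,"y": 0,"z": 0,"spin": 0},
  {"x": 0,"y": 0,"z": 0,"spin": 0},
  {"x": 0,"y": 0,"z": 0,"spin": 0},
], grip=15)

```text
time_s: 6.6
position: [0.4101, -0.2031, 0.1023]
tcp_rot: [[-0.058, 0.036, -0.998], [0.998, -0.006, -0.058], [-0.008, -0.999, -0.035]]
force: [-0.2, 0.0, 0.9]
opening: 0.357
```

apply_moves([
  {"x": 0,"y": 0,"z": 0,"spin": 0},
  {"x": 0,"y": 0,"z": 0,"spin": 0},
  {"x": 0,"y": 0,"z": 0,"spin": 0},
  {"x": 0,"y": 0,"z": 0,"spin": 0},
])

```text
time_s: 7.0
position: [0.41, -0.2024, 0.1021]
tcp_rot: [[-0.057, 0.036, -0.998], [0.998, -0.005, -0.057], [-0.007, -0.999, -0.035]]
force: [0.7, 0.0, 0.6]
opening: 0.246
```

apply_moves([
  {"x": 0,"y": 0,"z": 0,"spin": 0},
  {"x": 0,"y": 0,"z": 0,"spin": 0},
])

```text
time_s: 7.2
position: [0.41, -0.2024, 0.1021]
tcp_rot: [[-0.057, 0.035, -0.998], [0.998, -0.005, -0.057], [-0.007, -0.999, -0.035]]
force: [0.6, 0.9, -0.6]
opening: 0.247
```

```bash
python3 - <<'E'
from h import *
print(read_state()['opening'])
im=imaging.capture('scene'); save('s4',cv2.resize(im[90:240,170:340],None,fx=4,fy=4,interpolation=0)); 
im=imaging.capture('wrist');save('w5',im);s=read_state();print(s['opening'],s['force'],s['moment'],s['time_s'])
E
```

```text
0.24668176923678814
0.24790416300848211 [ 0.75757067  0.34413129 -0.52662686] [ 0.1666822  -0.03319161 -0.03269647] 7.3
```

View pics/s4.png

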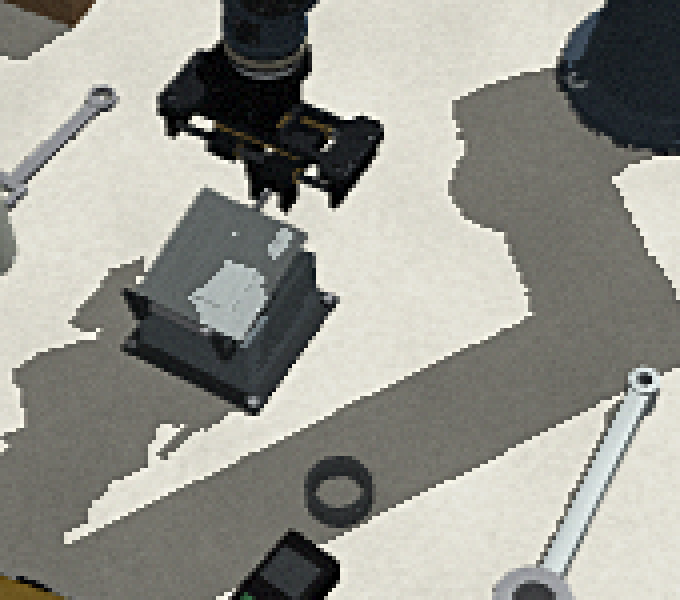

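View pics/w5.png

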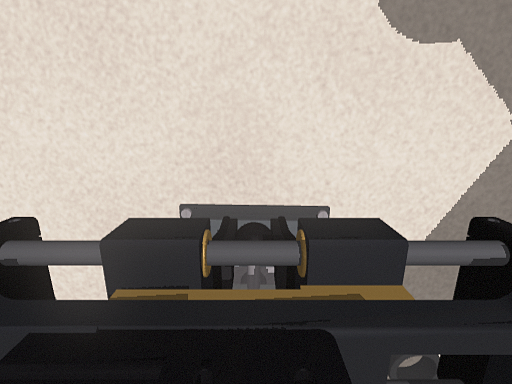

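The knob is held: the opening stopped at 0.247. Now I'll work out the arc.

```bash
cat > arc.py <<'E'
import sys
from h import *
H=np.array([.5678,-.1937,.085]);u=np.array([.9987,.0509,0]);r=.16
def kn(t): return H+r*(-np.cos(t)*u+np.sin(t)*np.array([0,0,1]))
if __name__=='__main__':
    s=read_state(); g=s['position']-.011*s['tcp_rot'][:,1]
    d=g-H; th=np.arctan2(d[2],-d@u); print('now',g.round(4),'theta',th,'rad',np.hypot(d[2],d@u),'lat',d@[-.0509,.9987,0],'force',s['force'])
    st=float(sys.argv[1]);n=int(sys.argv[2]); prev=g
    for i in range(1,n+1):
        k=kn(min(th+st*i,1.77)); print(round(th+st*i,3),((k-prev)*1000).round(1)); prev=k
E
python3 arc.py .06 10
```

```text
now [ 0.4096 -0.2023  0.1131] theta 0.17565300811138207 rad 0.16088328037656136 lat -0.0005774576994584757 force [ 0.75757067  0.34413129 -0.52662686]
0.236 [2.8 0.7 9.2]
0.296 [2.5 0.1 9.3]
0.356 [3.1 0.2 9.1]
0.416 [3.6 0.2 8.9]
0.476 [4.1 0.2 8.7]
0.536 [4.6 0.2 8.4]
0.596 [5.1 0.3 8.1]
0.656 [5.6 0.3 7.8]
0.716 [6.1 0.3 7.4]
0.776 [6.5 0.3 7.1]
```

apply_moves([
  {"x": 2,"y": 0.3,"z": 9.2,"spin": 0},
  {"x": 2.5,"y": 0.1,"z": 9.3,"spin": 0},
  {"x": 3,"y": 0.2,"z": 9.1,"spin": 0},
  {"x": 3.6,"y": 0.2,"z": 8.9,"spin": 0},
  {"x": 4.1,"y": 0.2,"z": 8.7,"spin": 0},
  {"x": 4.6,"y": 0.2,"z": 8.4,"spin": 0},
])

```text
time_s: 7.9
position: [0.4328, -0.2014, 0.1597]
tcp_rot: [[-0.055, 0.04, -0.998], [0.998, -0.005, -0.055], [-0.007, -0.999, -0.039]]
force: [4.6, 1.4, -6.5]
opening: 0.246
```

```bash
python3 arc.py .07 9; python3 -c "
from h import *
im=imaging.capture('scene'); save('s5',cv2.resize(im[90:240,170:340],None,fx=4,fy=4,interpolation=0))"
```

```text
now [ 0.4324 -0.2014  0.1707] theta 0.5632679860565981 rad 0.16041710366463235 lat -0.0007632860498583457 force [ 4.56556073  1.40715092 -6.49557241]
0.633 [6.6 1.1 9. ]
0.703 [6.9 0.4 8.8]
0.773 [7.5 0.4 8.3]
0.843 [8.1 0.4 7.7]
0.913 [8.6 0.4 7.1]
0.983 [9.1 0.5 6.5]
1.053 [9.5 0.5 5.9]
1.123 [9.9 0.5 5.2]
1.193 [10.2  0.5  4.5]
```

View pics/s5.png

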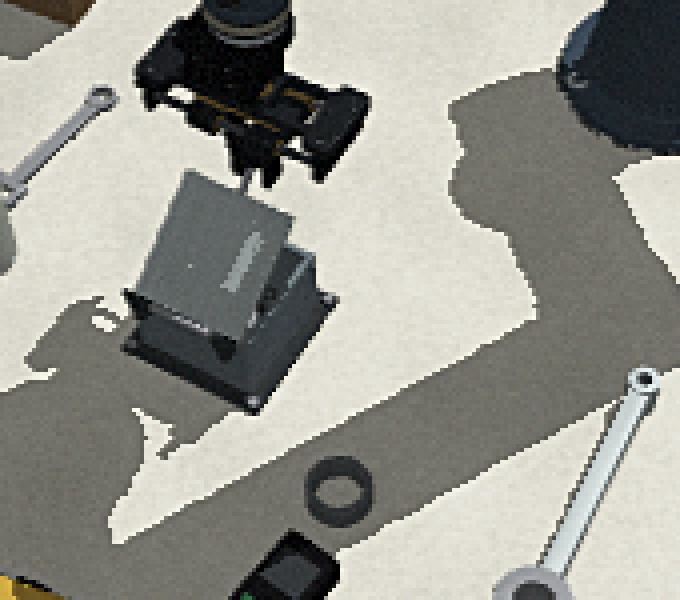

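The cover is rising with the knob, to about 0.56 rad. I'll continue along the arc.

apply_moves([
  {"x": 6.2,"y": 0.4,"z": 9,"spin": 0},
  {"x": 6.9,"y": 0.4,"z": 8.8,"spin": 0},
  {"x": 7.5,"y": 0.4,"z": 8.3,"spin": 0},
  {"x": 8.1,"y": 0.4,"z": 7.7,"spin": 0},
  {"x": 8.6,"y": 0.4,"z": 7.1,"spin": 0},
  {"x": 9.1,"y": 0.5,"z": 6.5,"spin": 0},
  {"x": 9.5,"y": 0.5,"z": 5.9,"spin": 0},
])

```text
time_s: 8.65
position: [0.4942, -0.1986, 0.2146]
tcp_rot: [[-0.054, 0.044, -0.998], [0.998, -0.007, -0.055], [-0.01, -0.999, -0.044]]
force: [5.0, -2.7, -15.5]
opening: 0.239
```

```bash
python3 arc.py .07 10
```

```text
now [ 0.4937 -0.1986  0.2256] theta 1.0850907955474152 rad 0.15901748018824546 lat -0.0010839012206554988 force [  4.99719231  -2.69290024 -15.53840194]
1.155 [9.6 1.6 5.7]
1.225 [10.4  0.5  4.2]
1.295 [10.6  0.5  3.4]
1.365 [10.9  0.6  2.7]
1.435 [11.   0.6  1.9]
1.505 [11.1  0.6  1.1]
1.575 [11.2  0.6  0.3]
1.645 [11.2  0.6 -0.4]
1.715 [11.1  0.6 -1.2]
1.785 [ 8.6  0.4 -1.5]
```

apply_moves([
  {"x": 9.7,"y": 0.5,"z": 2,"spin": 0},
  {"x": 10.4,"y": 0.5,"z": 3.4,"spin": 0},
  {"x": 10.6,"y": 0.5,"z": 3,"spin": 0},
  {"x": 10.9,"y": 0.6,"z": 2.2,"spin": 0},
  {"x": 11,"y": 0.6,"z": 1.6,"spin": 0},
])

```text
time_s: 9.15
position: [0.5446, -0.1964, 0.2295]
tcp_rot: [[-0.057, 0.031, -0.998], [0.998, -0.009, -0.057], [-0.011, -0.999, -0.03]]
force: [-0.7, -1.8, -3.9]
opening: 0.251
```

```bash
python3 arc.py .07 7
```

```text
now [ 0.5443 -0.1963  0.2405] theta 1.4199203425870612 rad 0.15730795475789713 lat -0.001440863159875841 force [-0.73485285 -1.76864402 -3.87656875]
1.49 [10.6  2.   4. ]
1.56 [11.2  0.6  0.5]
1.63 [11.2  0.6 -0.3]
1.7 [11.1  0.6 -1.1]
1.77 [11.   0.6 -1.8]
1.84 [ 0.  0. -0.]
1.91 [0. 0. 0.]
```

apply_moves([
  {"x": 10.5,"y": 0.8,"z": 1,"spin": 0},
  {"x": 11,"y": 0.6,"z": 0.5,"spin": 0},
  {"x": 11,"y": 0.6,"z": -0.4,"spin": 0},
  {"x": 10,"y": 0.6,"z": -1.2,"spin": 0},
  {"x": 8,"y": 0.6,"z": -1.5,"spin": 0},
  {"x": 5,"y": 0.3,"z": -1,"spin": 0},
  {"x": 0,"y": 0,"z": 0,"spin": 0},
])

```text
time_s: 9.85
position: [0.5925, -0.1943, 0.2281]
tcp_rot: [[-0.061, -0.004, -0.998], [0.998, -0.012, -0.061], [-0.012, -1.0, 0.005]]
force: [1.3, -1.9, -5.2]
opening: 0.252
```

```bash
python3 arc.py .07 2; python3 -c "
from h import *
im=imaging.capture('scene'); save('s6',cv2.resize(im[60:210,170:340],None,fx=4,fy=4,interpolation=0))"
```

```text
now [ 0.5926 -0.1942  0.2391] theta 1.7298042952601353 rad 0.15605708753636738 lat -0.0017480793899608113 force [ 1.34079758 -1.90504664 -5.24922119]
1.8 [6.9 2.1 2.7]
1.87 [0. 0. 0.]
```

View pics/s6.png

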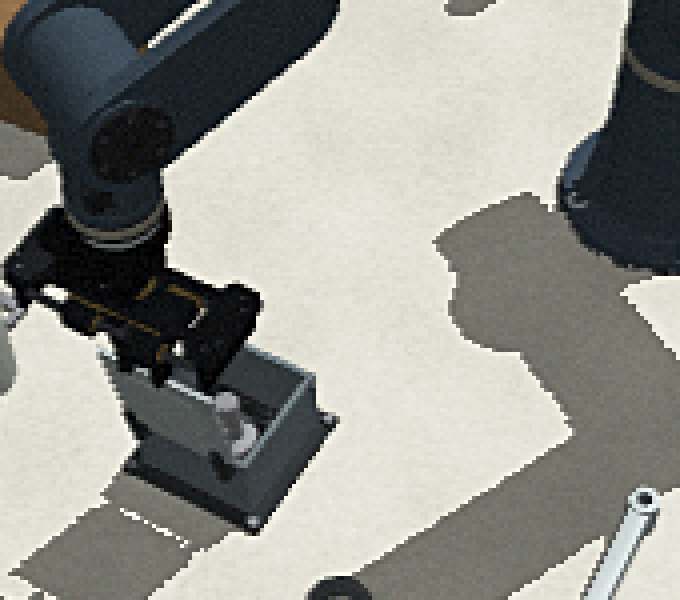

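The cover is past upright, at about 1.7 rad. I'll press on lightly to feel for the stop.

apply_moves([
  {"x": 5,"y": 0.3,"z": -0.5,"spin": 0},
  {"x": 5,"y": 0.3,"z": -0.5,"spin": 0},
  {"x": 0,"y": 0,"z": 0,"spin": 0},
])

```text
time_s: 10.2
position: [0.5923, -0.1943, 0.2281]
tcp_rot: [[-0.063, -0.031, -0.998], [0.998, -0.012, -0.062], [-0.011, -0.999, 0.032]]
force: [1.8, -2.6, -2.0]
opening: 0.249
```

It didn't move, so it's on the stop. I'll release and go straight up.

apply_moves([
  {"x": 0,"y": 0,"z": 0,"spin": 0},
  {"x": 0,"y": 0,"z": 0,"spin": 0},
  {"x": 0,"y": 0,"z": 0,"spin": 0},
  {"x": 0,"y": 0,"z": 0,"spin": 0},
  {"x": 0,"y": 0,"z": 0,"spin": 0},
  {"x": 0,"y": 0,"z": 0,"spin": 0},
], grip=70)

```text
time_s: 10.8
position: [0.5975, -0.1919, 0.2291]
tcp_rot: [[-0.063, -0.021, -0.998], [0.998, -0.01, -0.063], [-0.008, -1.0, 0.021]]
force: [-0.6, 0.2, 0.1]
opening: 0.709
```

apply_moves([
  {"x": 0,"y": 0,"z": 10,"spin": 0},
  {"x": 0,"y": 0,"z": 15,"spin": 0},
  {"x": 0,"y": 0,"z": 15,"spin": 0},
  {"x": 0,"y": 0,"z": 15,"spin": 0},
  {"x": 0,"y": 0,"z": 15,"spin": 0},
  {"x": 0,"y": 0,"z": 5,"spin": 0},
])

```text
time_s: 11.4
position: [0.5975, -0.1914, 0.3092]
tcp_rot: [[-0.063, -0.02, -0.998], [0.998, -0.009, -0.063], [-0.008, -1.0, 0.021]]
force: [0.2, 0.9, -0.1]
opening: 0.804
```

```bash
python3 -c "
from h import *
print(read_state()['position'])
im=imaging.capture('scene'); save('s7',cv2.resize(im[60:210,170:340],None,fx=4,fy=4,interpolation=0))"
```

```text
[ 0.59747686 -0.19142054  0.30922655]
```

View pics/s7.png

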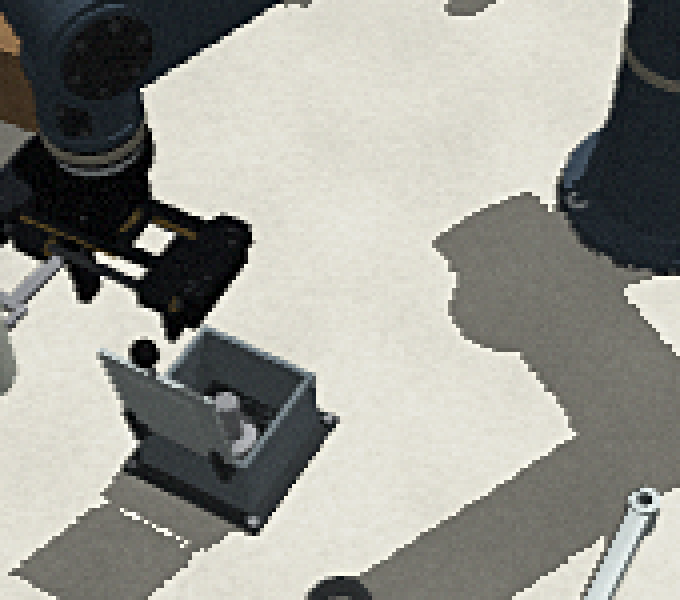

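The scene picture shows the cover leaning back and the spigot inside the housing, with its top at about (227,160). The knob is at (206,148). I'll check both against the model.

```bash
python3 -c "
from h import *
from arc import kn
p=imaging.camera_params('scene')
for t in (1.6,1.65,1.7,1.75,1.8): print(t,proj(p,kn(t)))
print('spig',proj(p,[.5029,-.197,.07]), proj(p,[[.5029,-.197,.0]]))
im=imaging.capture('top'); save('t7',cv2.resize(im[150:270,250:400],None,fx=5,fy=5,interpolation=0)); pt=imaging.camera_params('top'); print((proj(pt,[[.5029,-.197,.07],kn(1.65),kn(1.75)])-[250,150]+.5)*5)
im=imaging.capture('scene'); a=im[140:180,190:250]; save('s8',cv2.resize(a,None,fx=12,fy=12,interpolation=0)); print((proj(p,[.5029,-.197,.07])-[190,140]+.5)*12)
"
```

```text
1.6 [[209.26713656 143.17313626]]
1.65 [[207.91830401 144.97122964]]
1.7 [[206.58371631 146.84925764]]
1.75 [[205.26786424 148.80156051]]
1.8 [[203.97521267 150.82210715]]
spig [[225.44742852 160.4267243 ]] [[227.04314522 171.50958938]]
[[285.12163779 268.45820523]
 [310.94851896 138.7174183 ]
 [308.55591757 115.21676721]]
[[431.36914229 251.12069159]]
```

View pics/s8.png

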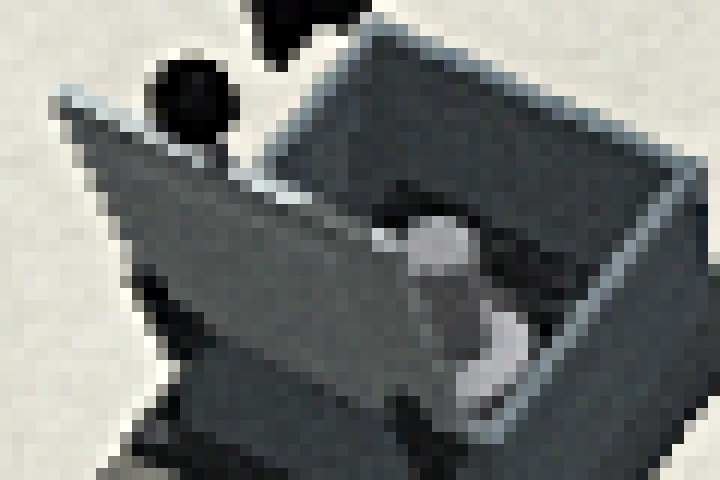

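View pics/t7.png

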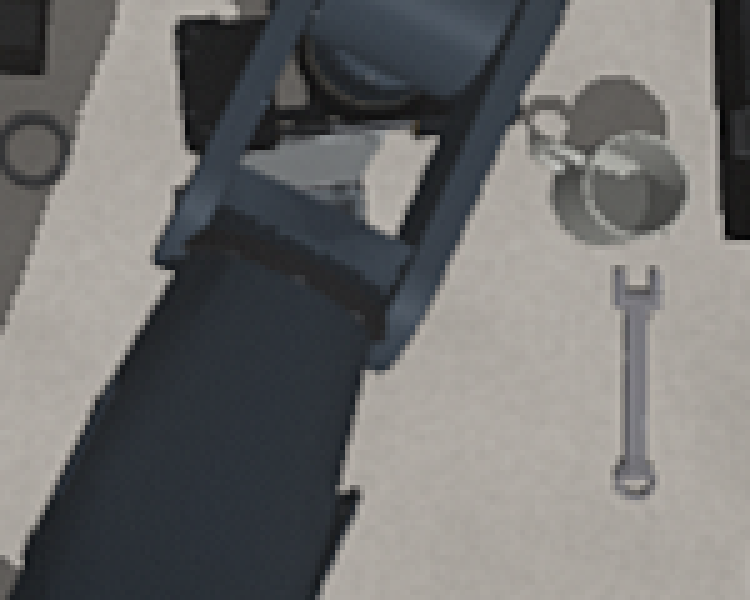

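The knob is at (205.8,148.1), which gives 1.73–1.75 rad, so the cover is fully open. Now to the bracket.

apply_moves([
  {"x": -4,"y": 31,"z": 0,"spin": 0.01},
  {"x": -4,"y": 31,"z": 0,"spin": 0.01},
  {"x": -4,"y": 31,"z": 0,"spin": 0.01},
  {"x": -4,"y": 31,"z": 0,"spin": 0.01},
  {"x": -4,"y": 31,"z": -5,"spin": 0},
  {"x": -4,"y": 31,"z": -10,"spin": 0},
  {"x": -4,"y": 31,"z": -10,"spin": 0},
  {"x": -4,"y": 31,"z": -10,"spin": 0},
  {"x": -4,"y": 31,"z": -10,"spin": 0},
  {"x": -4,"y": 31,"z": -10,"spin": 0},
  {"x": -4,"y": 31,"z": -10,"spin": 0},
  {"x": -2,"y": 16,"z": -10,"spin": 0},
], grip=87)

```text
time_s: 12.75
position: [0.5412, 0.1762, 0.2177]
tcp_rot: [[-0.096, -0.042, -0.994], [0.995, -0.005, -0.096], [-0.001, -0.999, 0.042]]
force: [0.6, -0.5, 0.3]
opening: 1.003
```

apply_moves([
  {"x": 0,"y": 0,"z": 0,"spin": 0},
  {"x": 0,"y": 0,"z": 0,"spin": 0},
])

```text
time_s: 12.95
position: [0.5384, 0.1779, 0.2146]
tcp_rot: [[-0.1, -0.049, -0.994], [0.995, -0.007, -0.1], [-0.002, -0.999, 0.049]]
force: [0.1, 0.2, 0.4]
opening: 1.003
```

```bash
python3 -c "
from h import *
for i in range(2):
    p=imaging.camera_params('wrist');im=imaging.capture('wrist');s=read_state()
    print(s['position'],s['tcp_rot'],np.degrees(np.arctan2(s['tcp_rot'][1][0],s['tcp_rot'][0][0])))
q=[.6235,.1934,.0988]; d=np.array([np.cos(q[2]),np.sin(q[2])])
P=[[*(np.array(q[:2])-t*d),z] for t,z in((0,.05),(.074,.038),(.2,.038),(.25,.03))]
for u in proj(p,P): cv2.circle(im,tuple(int(t) for t in u),2,(255,0,0),-1)
save('w9',im)
im=imaging.capture('top'); save('t9',cv2.resize(im[150:270,250:400],None,fx=5,fy=5,interpolation=0)); pt=imaging.camera_params('top')
ps=imaging.camera_params('scene'); print(atz(ps,[226.2,159.9],.07))
"
```

```text
[0.53833945 0.17766864 0.21465128] [[-0.09971374 -0.04936336 -0.99379094]
 [ 0.99501525 -0.00630068 -0.09952362]
 [-0.00134874 -0.99876101  0.04974556]] 95.72269176449167
[0.53881869 0.17726507 0.21509033] [[-0.09892153 -0.04821873 -0.9939263 ]
 [ 0.99509415 -0.00627054 -0.09873356]
 [-0.00147165 -0.99881712  0.04860246]] 95.67707687043239
[ 0.49950386 -0.19603092  0.07      ]
```

View pics/w9.png

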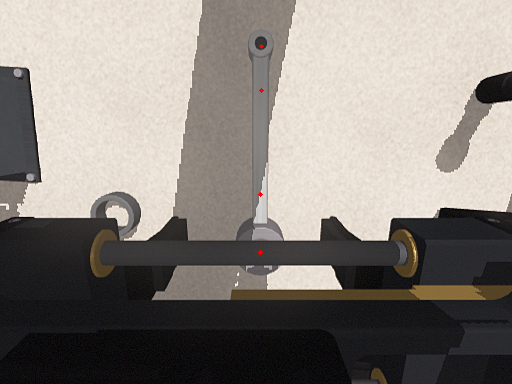

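View pics/t9.png

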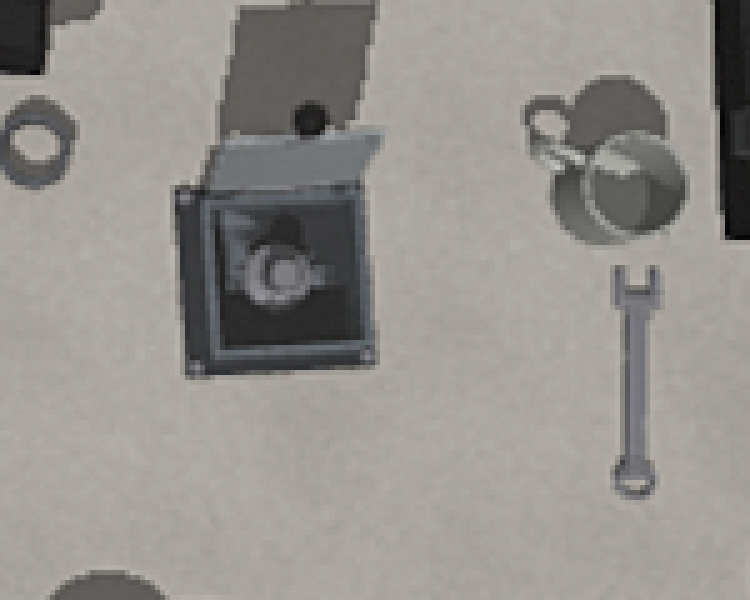

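In the wrist picture the eye is at (260,43) and the hub at about (261,250), both on the predictions. In the top picture the spigot is at crop (287,272), so it sits about 3 mm nearer the robot than I had it. Next I'll centre over the balance point and go down.

apply_moves([
  {"x": 6,"y": 5,"z": 0,"spin": 0},
  {"x": 5,"y": 4,"z": -10,"spin": 0},
  {"x": 0,"y": 0,"z": -15,"spin": 0},
  {"x": 0,"y": 0,"z": -15,"spin": 0},
  {"x": 0,"y": 0,"z": -15,"spin": 0},
  {"x": 0,"y": 0,"z": -15,"spin": 0},
  {"x": 0,"y": 0,"z": -15,"spin": 0},
  {"x": 0,"y": 0,"z": -15,"spin": 0},
  {"x": 0,"y": 0,"z": -15,"spin": 0},
  {"x": 0,"y": 0,"z": -15,"spin": 0},
  {"x": 0,"y": 0,"z": -10,"spin": 0},
  {"x": 0,"y": 0,"z": 0,"spin": 0},
])

```text
time_s: 14.3
position: [0.5609, 0.1825, 0.0682]
tcp_rot: [[-0.088, -0.035, -0.996], [0.996, -0.004, -0.088], [-0.001, -0.999, 0.035]]
force: [0.1, 0.2, 0.4]
opening: 0.996
```

```bash
python3 -c "
from h import *
p=imaging.camera_params('wrist');im=imaging.capture('wrist');s=read_state()
print(s['position'],s['tcp_rot'],np.degrees(np.arctan2(s['tcp_rot'][1][0],s['tcp_rot'][0][0])))
q=[.6235,.1934,.0988]; d=np.array([np.cos(q[2]),np.sin(q[2])])
P=[[*(np.array(q[:2])-t*d),z] for t,z in((0,.05),(.074,.038),(.2,.038),(.25,.03))]
print(proj(p,P))
for u in proj(p,P): cv2.circle(im,tuple(int(t) for t in u),2,(255,0,0),-1)
save('w10',im)
ps=imaging.camera_params('scene');pt=imaging.camera_params('top'); a=[250+287/5-.5,150+272/5-.5];b=[226.2,159.9]
print(atz(pt,a,.07),atz(ps,b,.07),tri([(pt,a),(ps,b)]))
print((proj(ps,[s['position'],[.5499,.186,.038]])))
im=imaging.capture('scene');save('s10',cv2.resize(im[150:270,260:370],None,fx=5,fy=5,interpolation=0))
"
```

```text
[0.5613348  0.18259248 0.06885857] [[-0.08806108 -0.03365414 -0.9955464 ]
 [ 0.99611417 -0.0043236  -0.08796515]
 [-0.00134395 -0.99942419  0.03390411]] 95.05207698119597
[[261.98149942 306.87671008]
 [261.29727506 206.8249458 ]
 [260.73951864  11.73129666]
 [260.16682794 -74.9798773 ]]
[ 0.50021079 -0.1983341   0.07      ] [ 0.49950386 -0.19603092  0.07      ] (array([ 0.49964086, -0.19741372,  0.06935858]), [array([-0.26360346,  0.16309609]), array([-0.31837556, -0.02927573])])
[[309.3778017  221.18326668]
 [311.15654536 223.46672472]]
```

View pics/w10.png

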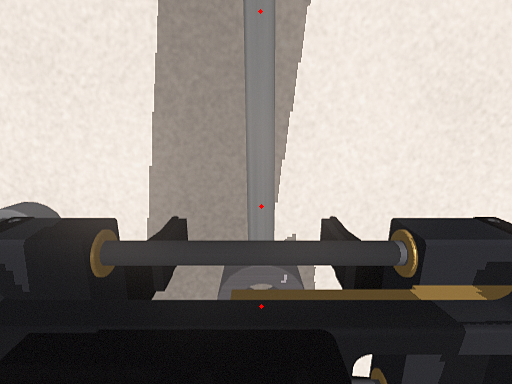

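View pics/s10.png

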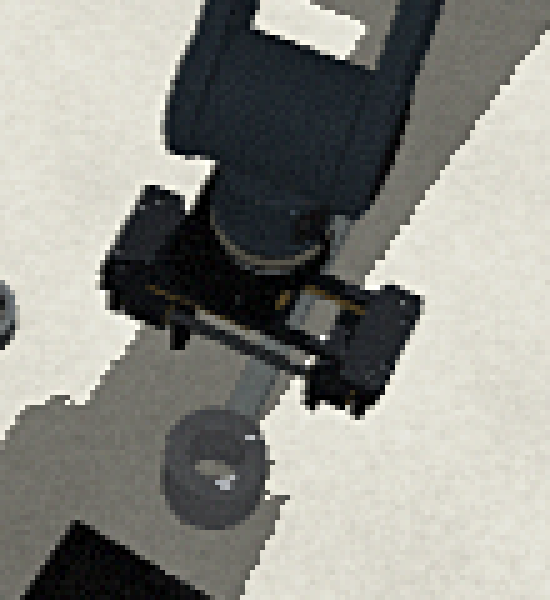

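The arm runs straight up the wrist picture at column 261 and the jaws straddle it. The gripper is 11 mm too far toward the hub, so I'll correct that and lower.

apply_moves([
  {"x": -6,"y": 2,"z": 0,"spin": 0.005},
  {"x": -5,"y": 1.5,"z": 0,"spin": 0.005},
  {"x": 0,"y": 0,"z": -10,"spin": 0},
  {"x": 0,"y": 0,"z": -10,"spin": 0},
  {"x": 0,"y": 0,"z": -10,"spin": 0},
  {"x": 0,"y": 0,"z": 0,"spin": 0},
])

```text
time_s: 15.0
position: [0.5513, 0.1871, 0.0401]
tcp_rot: [[-0.099, -0.027, -0.995], [0.995, -0.004, -0.099], [-0.001, -1.0, 0.027]]
force: [0.2, 0.6, -0.3]
opening: 1.001
```

apply_moves([
  {"x": -1.5,"y": -1,"z": -9,"spin": 0},
  {"x": 0,"y": 0,"z": -9,"spin": 0},
  {"x": 0,"y": 0,"z": -5,"spin": 0},
  {"x": 0,"y": 0,"z": 0,"spin": 0},
])

```text
time_s: 15.4
position: [0.5495, 0.1858, 0.014]
tcp_rot: [[-0.099, -0.028, -0.995], [0.995, -0.004, -0.099], [-0.001, -1.0, 0.028]]
force: [0.9, 0.0, 0.3]
opening: 1.001
```

```bash
python3 -c "
from h import *
im=imaging.capture('wrist');s=read_state()
print(s['position'],s['tcp_rot'][:,1],s['force'],np.degrees(np.arctan2(s['tcp_rot'][1][0],s['tcp_rot'][0][0])))
save('w11',im)"
```

```text
[0.54967841 0.18576697 0.01430289] [-0.02755147 -0.00382255 -0.99961308] [-0.11381332 -0.07262633  0.16748104] 95.69269194234718
```

View pics/w11.png

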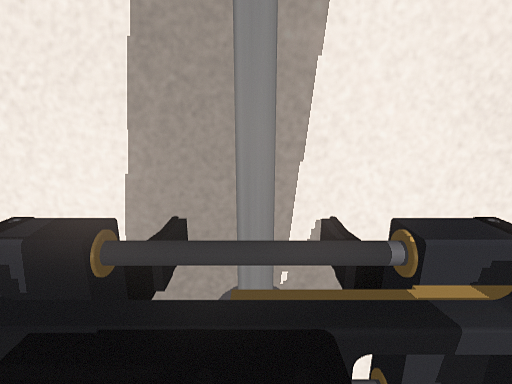

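The grasp point is now at (0.550, 0.186, 0.025), with the arm centred between the jaws at column 255. I'll close.

apply_moves([
  {"x": 0,"y": 0,"z": 0,"spin": 0},
  {"x": 0,"y": 0,"z": 0,"spin": 0},
  {"x": 0,"y": 0,"z": 0,"spin": 0},
  {"x": 0,"y": 0,"z": 0,"spin": 0},
  {"x": 0,"y": 0,"z": 0,"spin": 0},
  {"x": 0,"y": 0,"z": 0,"spin": 0},
  {"x": 0,"y": 0,"z": 0,"spin": 0},
  {"x": 0,"y": 0,"z": 0,"spin": 0},
  {"x": 0,"y": 0,"z": 0,"spin": 0},
  {"x": 0,"y": 0,"z": 0,"spin": 0},
  {"x": 0,"y": 0,"z": 0,"spin": 0},
  {"x": 0,"y": 0,"z": 0,"spin": 0},
], grip=5)

```text
time_s: 16.65
position: [0.5509, 0.1862, 0.0159]
tcp_rot: [[-0.1, -0.024, -0.995], [0.995, -0.003, -0.099], [-0.001, -1.0, 0.024]]
force: [-0.7, 0.8, -0.3]
opening: 0.23
```

apply_moves([
  {"x": 0,"y": 0,"z": 0,"spin": 0},
  {"x": 0,"y": 0,"z": 0,"spin": 0},
  {"x": 0,"y": 0,"z": 0,"spin": 0},
])

```text
time_s: 16.95
position: [0.551, 0.1862, 0.0158]
tcp_rot: [[-0.099, -0.024, -0.995], [0.995, -0.003, -0.099], [-0.001, -1.0, 0.024]]
force: [0.3, 0.8, 0.5]
opening: 0.225
```

It's gripped at 19.6 mm. I'll lift slowly.

apply_moves([
  {"x": 0,"y": 0,"z": 4,"spin": 0},
  {"x": 0,"y": 0,"z": 8,"spin": 0},
  {"x": 0,"y": 0,"z": 10,"spin": 0},
  {"x": 0,"y": 0,"z": 10,"spin": 0},
  {"x": 0,"y": 0,"z": 10,"spin": 0},
  {"x": 0,"y": 0,"z": 10,"spin": 0},
  {"x": 0,"y": 0,"z": 10,"spin": 0},
  {"x": 0,"y": 0,"z": 10,"spin": 0},
  {"x": 0,"y": 0,"z": 5,"spin": 0},
  {"x": 0,"y": 0,"z": 0,"spin": 0},
])

```text
time_s: 17.95
position: [0.5476, 0.1855, 0.0978]
tcp_rot: [[-0.099, -0.03, -0.995], [0.995, -0.004, -0.099], [-0.001, -1.0, 0.03]]
force: [-0.2, -0.9, -7.1]
opening: 0.231
```

```bash
python3 -c "
from h import *
im=imaging.capture('scene');s=read_state()
print(s['position'],s['tcp_rot'][:,1],s['force'],s['moment'],s['opening'])
save('s12',cv2.resize(im[110:270,220:380],None,fx=4,fy=4,interpolation=0));save('w12',imaging.capture('wrist'))"
```

```text
[0.54748686 0.18551465 0.09752611] [-0.03024512 -0.00429496 -0.99953328] [ 1.04978146 -0.11111612 -7.25311475] [ 0.01272088 -0.08106134 -0.03457091] 0.22947941397637855
```

View pics/s12.png

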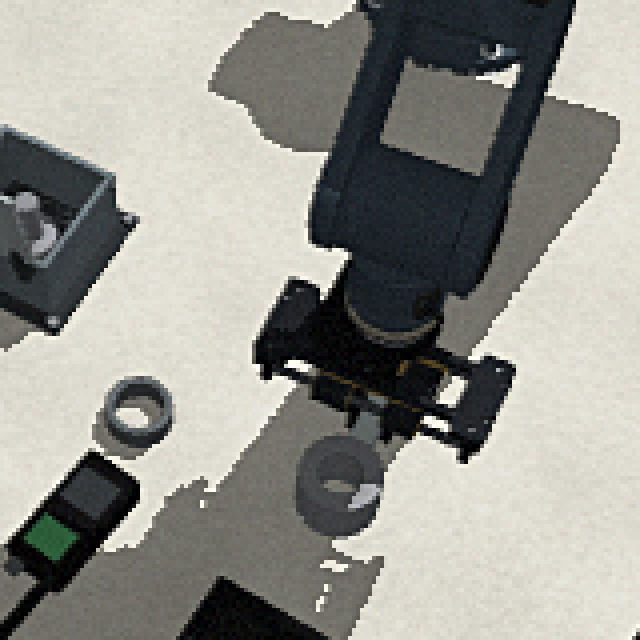

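View pics/w12.png

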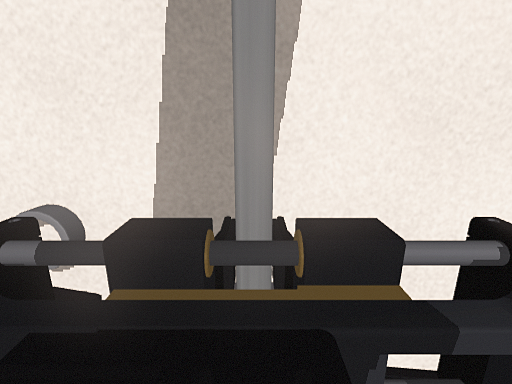

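The bracket is up: about 7.2 N of load, the opening is unchanged, and the arm still runs straight through the pads. I'll raise it further and carry it, drawing in x first so it stays clear of the cover.

apply_moves([
  {"x": 0,"y": 0,"z": 8,"spin": 0},
  {"x": 0,"y": 0,"z": 12,"spin": 0},
  {"x": 0,"y": 0,"z": 12,"spin": 0},
  {"x": -4,"y": -6,"z": 12,"spin": 0},
  {"x": -8,"y": -12,"z": 8,"spin": 0},
  {"x": -12,"y": -18,"z": 0,"spin": 0},
  {"x": -12,"y": -18,"z": 0,"spin": 0},
  {"x": -12,"y": -18,"z": 0,"spin": 0},
  {"x": -12,"y": -18,"z": 0,"spin": 0},
  {"x": -12,"y": -18,"z": 0,"spin": 0},
  {"x": -8,"y": -10,"z": 0,"spin": 0},
  {"x": 0,"y": 0,"z": 0,"spin": 0},
])

```text
time_s: 19.25
position: [0.458, 0.0585, 0.1581]
tcp_rot: [[-0.1, -0.031, -0.995], [0.995, -0.007, -0.1], [-0.004, -1.0, 0.031]]
force: [0.3, 0.1, -7.4]
opening: 0.23
```

```bash
python3 -c "
from h import *
s=read_state()
print(s['position'],s['tcp_rot'],s['force'],s['opening'],np.degrees(np.arctan2(s['tcp_rot'][1][0],s['tcp_rot'][0][0])))"
```

```text
[0.45795106 0.05853211 0.15810435] [[-0.09994492 -0.0306561  -0.9945206 ]
 [ 0.99498497 -0.00708729 -0.09977312]
 [-0.0039898  -0.99950486  0.0312107 ]] [ 0.30934495  0.12167994 -7.44787325] 0.22952425354868766 95.73604453026061
```

apply_moves([
  {"x": -3,"y": -10,"z": 0,"spin": 0},
  {"x": -4,"y": -18,"z": 0,"spin": 0},
  {"x": -4,"y": -22,"z": 0,"spin": 0},
  {"x": -4,"y": -22,"z": 0,"spin": 0},
  {"x": -3,"y": -22,"z": 0,"spin": 0},
  {"x": -3,"y": -22,"z": 0,"spin": 0},
  {"x": -3,"y": -22,"z": 0,"spin": 0},
  {"x": -2,"y": -22,"z": 0,"spin": 0},
  {"x": -2,"y": -22,"z": 0,"spin": 0},
  {"x": -1,"y": -18,"z": 0,"spin": 0},
  {"x": 0,"y": -10,"z": 0,"spin": 0},
  {"x": 0,"y": 0,"z": 0,"spin": 0},
])

```text
time_s: 20.45
position: [0.4338, -0.1632, 0.1617]
tcp_rot: [[-0.108, -0.015, -0.994], [0.994, -0.013, -0.108], [-0.011, -1.0, 0.017]]
force: [0.1, 0.7, -6.2]
opening: 0.229
```

```bash
cat > chk.py <<'E'
from h import *
import sys
s=read_state(); psi=np.arctan2(s['tcp_rot'][1][0],s['tcp_rot'][0][0])-np.pi/2
hub=s['position'][:2]+.0729*np.array([np.cos(psi),np.sin(psi)])
print(s['time_s'],s['position'],s['tcp_rot'][:,1],'psi',np.degrees(psi),'hub',hub,'err mm',(hub-[.4997,-.1974])*1000,s['force'],s['opening'])
n=sys.argv[1]
im=imaging.capture('scene');ps=imaging.camera_params('scene');pt=imaging.camera_params('top')
save('s'+n,cv2.resize(im[90:210,180:330],None,fx=5,fy=5,interpolation=0))
im=imaging.capture('top'); save('t'+n,cv2.resize(im[130:310,210:400],None,fx=3.3,fy=3.3,interpolation=0))
save('w'+n,imaging.capture('wrist'))
z=s['position'][2]-.0158+.05
print('hubtop scene crop',(proj(ps,[*hub,z])-[180,90]+.5)*5,'top crop',(proj(pt,[*hub,z])-[210,130]+.5)*3.3)
E
python3 chk.py 13
```

```text
20.45 [ 0.43384437 -0.16318293  0.16171253] [-0.01539383 -0.01270414 -0.9998008 ] psi 6.192965943377139 hub [ 0.50631894 -0.15531867] err mm [ 6.61893674 42.08132803] [ 0.10981201  0.73716298 -6.23325394] 0.22890342704323113
hubtop scene crop [[261.65483793 272.1766356 ]] top crop [[295.79769438 235.12974562]]
```

View pics/s13.png

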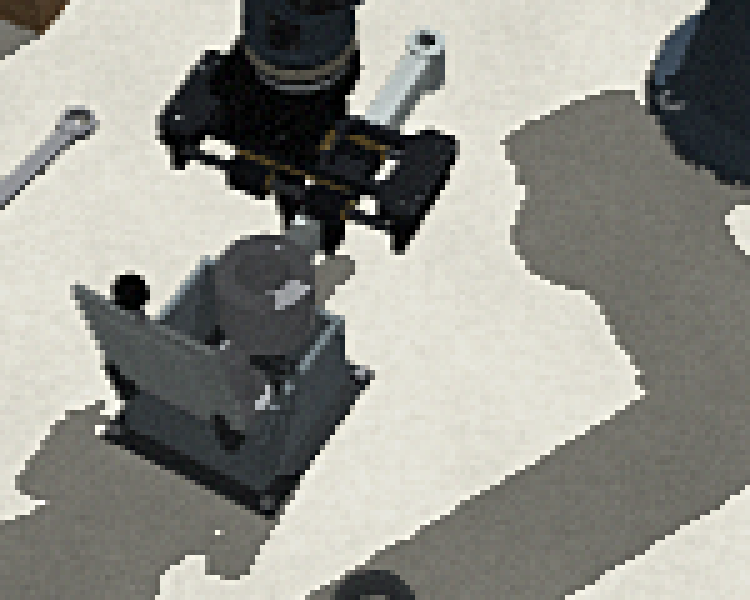

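View pics/t13.png

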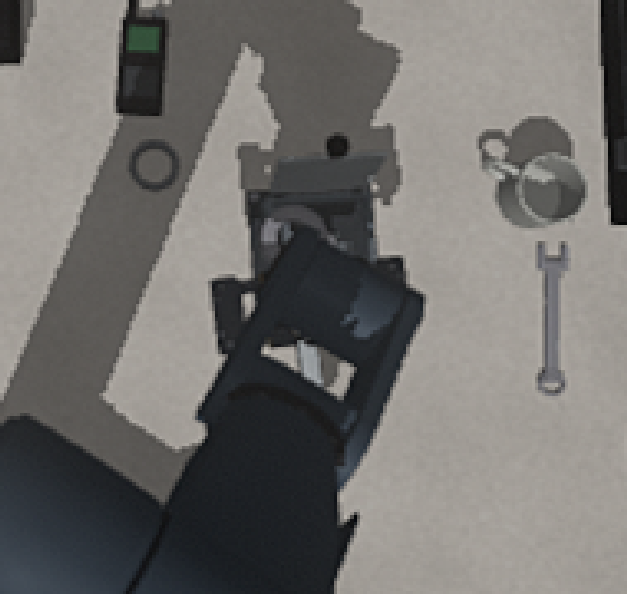

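In the scene picture the hub's top is at crop (266,271) against a predicted (262,272). The bracket looks level and is nearly over the spigot. I still need about -42 mm in y, -7 mm in x, and then to go down to the required height.

apply_moves([
  {"x": -2,"y": -10,"z": 0,"spin": 0},
  {"x": -2,"y": -11,"z": -3,"spin": 0},
  {"x": -2,"y": -11,"z": -6,"spin": 0},
  {"x": 0,"y": -6,"z": -6,"spin": 0},
  {"x": 0,"y": -3,"z": -4,"spin": 0},
  {"x": 0,"y": 0,"z": -3,"spin": 0},
  {"x": 0,"y": 0,"z": 0,"spin": 0},
  {"x": 0,"y": 0,"z": 0,"spin": 0},
])

```text
time_s: 21.4
position: [0.4256, -0.2029, 0.1365]
tcp_rot: [[-0.112, -0.02, -0.993], [0.994, -0.008, -0.112], [-0.006, -1.0, 0.021]]
force: [0.3, -1.2, -6.9]
opening: 0.228
```

```bash
python3 chk.py 14
```

```text
21.4 [ 0.42555742 -0.20293223  0.13651683] [-0.01995213 -0.00843634 -0.99976534] psi 6.456464980490335 hub [ 0.49799506 -0.19473476] err mm [-1.70494067  2.6652423 ] [ 0.29874459 -1.23121554 -6.93291446] 0.22784939218567657
hubtop scene crop [[223.91737186 263.60999675]] top crop [[330.8213419  243.58718285]]
```

View pics/s14.png

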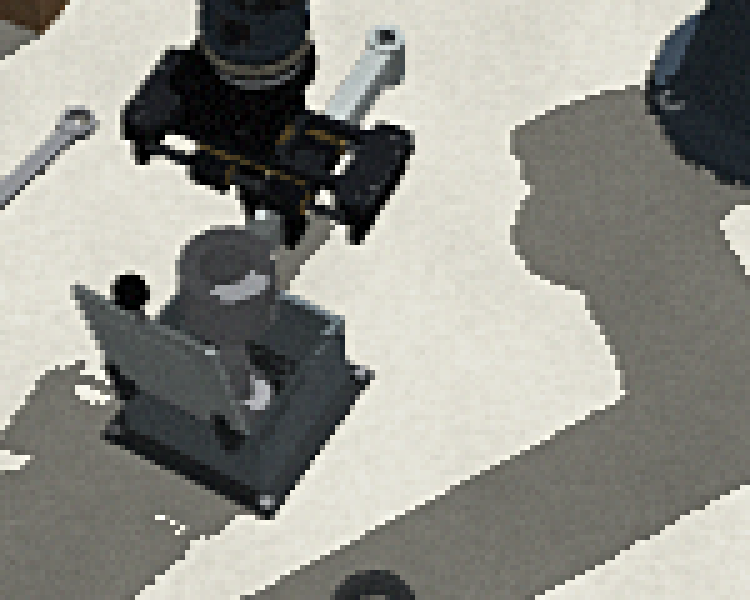

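View pics/w14.png

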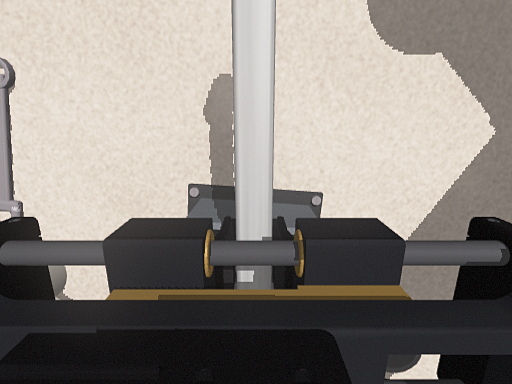

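```bash
python3 - <<'E'
from h import *
s=read_state(); psi=np.arctan2(s['tcp_rot'][1][0],s['tcp_rot'][0][0])-np.pi/2
hub=s['position'][:2]+.0729*np.array([np.cos(psi),np.sin(psi)]); z0=s['position'][2]-.0158
p=imaging.camera_params('scene'); im=imaging.capture('scene')
u0,v0,k=195,90,7
big=cv2.resize(im[v0:v0+85,u0:u0+80],None,fx=k,fy=k,interpolation=0)
a=np.linspace(0,2*np.pi,60)
d=np.array([np.cos(psi),np.sin(psi)]); e=hub-.25*d
def ring(c,r,z,col):
    P=np.c_[c[0]+r*np.cos(a),c[1]+r*np.sin(a),0*a+z]
    cv2.polylines(big,[((proj(p,P)-[u0,v0]+.5)*k).astype(np.int32).reshape(-1,1,2)],True,col,1)
ring(hub,.034,z0+.05,(255,0,0)); ring(hub,.034,z0,(255,0,0)); ring(hub,.018,z0+.05,(255,255,0)); ring(e,.015,z0,(0,255,0));ring(e,.015,z0+.04,(0,255,0)); ring([.4997,-.1974],.013,.07,(255,0,255))
save('o14',big)
E
```

```text
(no output)
```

View pics/o14.png

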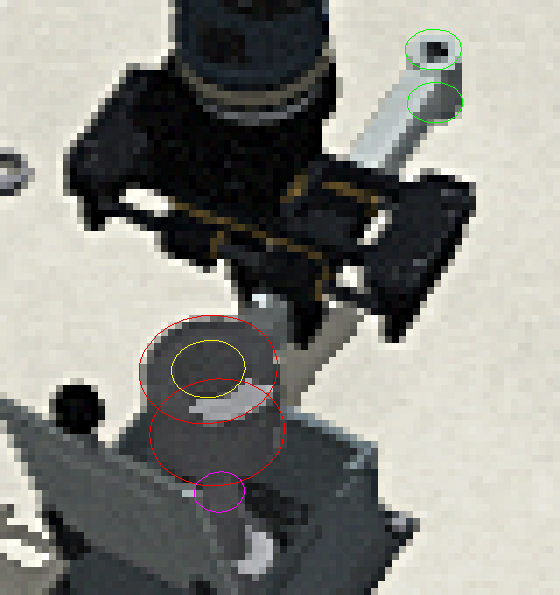

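View pics/t14.png

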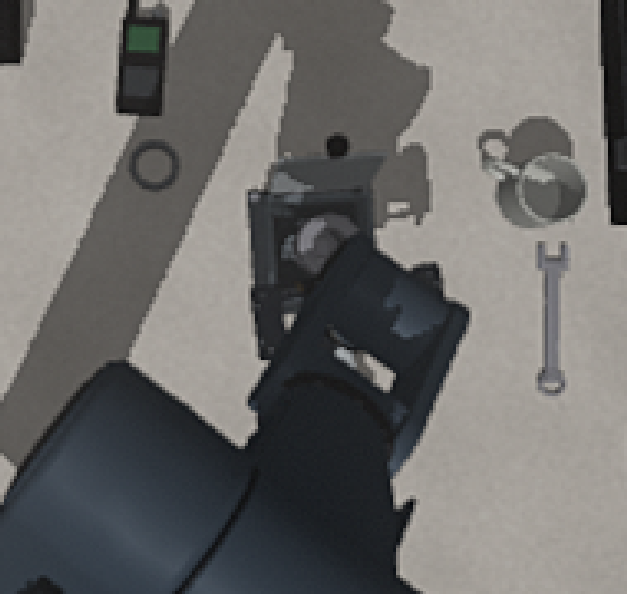

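The overlay fits the eye exactly, so the bracket is level. The hub sits about 3–5 mm toward +y of the spigot axis, so I'll nudge it and let it settle.

apply_moves([
  {"x": 1,"y": -2,"z": 0,"spin": 0},
  {"x": 1,"y": -2,"z": 0,"spin": 0},
  {"x": 0,"y": 0,"z": 0,"spin": 0},
  {"x": 0,"y": 0,"z": 0,"spin": 0},
  {"x": 0,"y": 0,"z": 0,"spin": 0},
  {"x": 0,"y": 0,"z": 0,"spin": 0},
  {"x": 0,"y": 0,"z": 0,"spin": 0},
])

```text
time_s: 22.3
position: [0.4284, -0.2071, 0.1376]
tcp_rot: [[-0.114, -0.018, -0.993], [0.993, -0.01, -0.113], [-0.008, -1.0, 0.019]]
force: [1.2, -0.1, -5.9]
opening: 0.229
```

```bash
python3 chk.py 15; sleep 0; python3 chk.py 16; python3 - <<'E'
from h import *
for i in range(4): imaging.capture('scene'); s=read_state(); print(s['position'].round(4),np.abs(s['qvel']).max())
im=imaging.capture('top'); p=imaging.camera_params('top')
u0,v0,k=280,170,10; big=cv2.resize(im[v0:v0+60,u0:u0+60],None,fx=k,fy=k,interpolation=0)
psi=np.arctan2(s['tcp_rot'][1][0],s['tcp_rot'][0][0])-np.pi/2
hub=s['position'][:2]+.0729*np.array([np.cos(psi),np.sin(psi)]); z0=s['position'][2]-.0158
a=np.linspace(0,2*np.pi,60)
def ring(c,r,z,col):
    P=np.c_[c[0]+r*np.cos(a),c[1]+r*np.sin(a),0*a+z]
    cv2.polylines(big,[((proj(p,P)-[u0,v0]+.5)*k).astype(np.int32).reshape(-1,1,2)],True,col,1)
ring(hub,.034,z0+.05,(255,0,0)); ring(hub,.018,z0+.05,(255,255,0));ring([.4997,-.1974],.013,.07,(255,0,255))
save('o16',big)
E
```

```text
22.3 [ 0.42835448 -0.20710695  0.13755722] [-0.01811663 -0.00990134 -0.99978685] psi 6.523846075277463 hub [ 0.50078243 -0.1988243 ] err mm [ 1.08243135 -1.42429507] [ 1.18986365 -0.14733503 -5.87837589] 0.2288225806225472
hubtop scene crop [[216.58173237 262.90875653]] top crop [[334.77805972 240.82713336]]
22.45 [ 0.42834539 -0.20712585  0.13754222] [-0.01815245 -0.00991248 -0.99978609] psi 6.521628085062371 hub [ 0.50077366 -0.19884599] err mm [ 1.07365823 -1.44599234] [-0.53468785 -0.12566291 -7.2283355 ] 0.22875871326555547
hubtop scene crop [[216.56522522 262.90114505]] top crop [[334.79689582 240.8357598 ]]
[ 0.4284 -0.2071  0.1375] 0.10797113096878358
[ 0.4284 -0.2072  0.1376] 0.08294872375553855
[ 0.4284 -0.2072  0.1376] 0.054907567340350176
[ 0.4284 -0.2072  0.1376] 0.08330791363931268
```

View pics/o16.png

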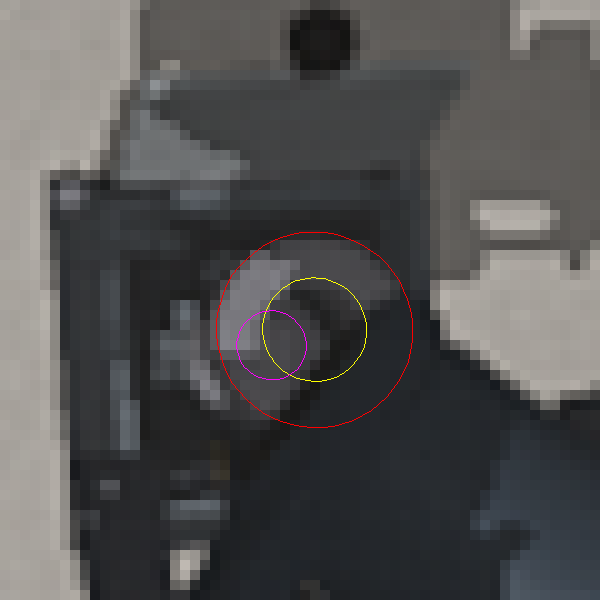

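View pics/s16.png

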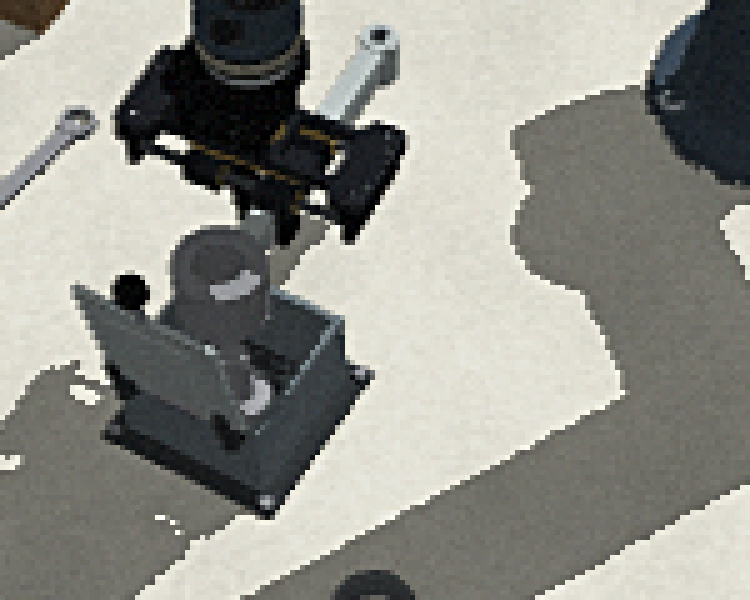

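The top overlay and the scene picture both put the hub within about 2 mm of the spigot axis, some 52 mm above it, level and still. The knob hasn't moved, so the cover is still on its stop. I'm handing in.

```bash
python3 -c "
from rig import job
print(job.hand_in())"
```

```text
the job is handed in; nothing more can be done
None
```

The cover is open on its stop, and the gripper is holding the bracket level and still over the spigot. I handed the job in at about 23 s of the 69 s allowed; no verdict was reported.

- **Cover:** I took the knob between the pads and swung the cover back along its arc at about 0.7 rad/s. When I pressed lightly at the end it moved no further. The scene camera puts it at 1.73–1.75 rad, and it looked unmoved in the last picture.
- **Bracket:** I gripped it within about 1–2 mm of the balance point by my estimate, with the jaws at 20 mm. It weighs roughly 7 N.
- **Position:** By the arm's measured pose, the hub centre is within about 2 mm of the spigot axis and its underside is about 52 mm above the spigot top.
- **Level and still:** The tool's tilt stayed within about 0.01 rad of what it was at the grasp, and the measured position was steady.
- **Clearance:** The pictures show no contact with the stand or cover. I saw none of the other things move.

**Checks that disagreed:**
- The cover corners first put the spigot about 3 mm farther from the robot than it looked once uncovered. I used the later figure.
- The camera overlays and the arm's pose differ by about 2 mm on the hub's position, well inside the 15 mm allowed.
- While swinging the cover, the upward pull on the knob briefly reached about 15 N because my arc was slightly too wide. I eased it off.

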